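Set the riser stack in the guarded milling fixture

ROBOT

A 6-joint arm with a two-finger parallel gripper is mounted at the origin on the work surface. World frame = base frame: x ahead of the robot, y to its left, z up, the work surface at z = 0. Lengths are in m, angles in rad, forces in N, time in s.
With the tool pointing down it reaches from about 0.25 to 0.725 m from the base axis. Payload 4 kg.
Tool frame: the origin (TCP) lies midway between the tips of the shut fingers; the grasp point (between the pads) lies 19 mm behind it (bot.grip_point_offset is the distance from the TCP to the grasp point, in m); z points along the fingers, y is the line along which they close (so a half turn about z gives the same grasp; the last joint's range is limited). The gripper opens to 85 mm and grips with 20 to 120 N. Pads are 22 mm wide; open, the fingers measure 114 mm over their backs; the gripper's body (76 mm by 85 mm) begins 54 mm behind the grasp point. The pads swing forward as they close: fully open they stand 13 mm farther back than shut.
Start: joints at [1.11, 0.241, 0.005, 1.335, 0, 1.571], TCP at [0.222, 0.448, 0.231] pointing down, gripper open.
Joint ranges: [-2.72, 2.72], [-1.05, 1.87], [-1.09, 1.28], [-1.99, 2.15], [-1.42, 1.44], [-3.14, 3.14]. Speed limits (rad/s): [2.79, 2.79, 3.14, 3.14, 3.14, 3.14].

INTERFACE

Orientations are given as a unit quaternion [x, y, z, w].
In Python, from workcell import bot gives the robot as it stands.
- The arm moves only by the tool step_arm, never from a script. Its argument "targets" is text: rows parted by semicolons, each of 7 numbers parted by spaces: the opening, from -1 (shut) to 1 (fully open), so that 0 is half open, then the shift along the world's x, y, z normalised to -1 to 1, where 1 is 0.5 m, then the turn, a rotation vector about the world's x, y, z normalised to -1 to 1, where 1 is pi/4 rad. In form: gripper x y z wx wy wz; .... A call has 1 to 10 rows; each row is the pose to reach, as a shift and turn from the pose commanded when the call began; what a row does not reach only later rows make up. A row lasts 1/12 s, in which the tool goes at most 41.7 mm and 7.16 degrees, less where a joint would pass 70% of its speed; a pose out of reach is approached as far as the arm can. A call with a number of a shift or a turn outside -1 to 1 is refused whole. A call with a gripper value outside its range is refused whole. The fingers move at their own pace and stop on an object; the grip force is fixed at half the most. Time passes only in rows, so rows that repeat a pose let the fingers close. It gives the time, the measured TCP pose, the force, the opening and the grip force at its end, in the units of the state.
- bot.get_obs(): the state, without advancing time (a new reading comes with each control period).
- bot.camera(name): name is "scene" or "top" or "wrist"; returns the picture (480x640x3 uint8, red, green, blue); there is no depth.
- bot.camera_info(name): a dict with "vertical_fov" (degrees; the focal length in pixels is half the picture's height over the tangent of half this angle, whatever the lens; pixels are square), "cx", "cy" (the principal point, pixels), "pose" (4x4, takes a point from camera to world coordinates). Camera axes: x right, y up, looking along -z (the intrinsics and any distortion apply to the point x, -y, -z); pixel columns grow to the right and rows downward; lengths in m; the calibration is good to about 2 mm. A picture is of the moment at which its call begins: read the wrist's pose just before it. camera_info takes no time and is no camera call; for the wrist camera it gives the pose at the moment of the call.
- bot.job_done(): hands the job in; it is judged then, once.
The state is a dict: "clock": time; "joint_pos": joint angles; "joint_vel": joint speeds; "tau": joint torques, N m; "eef_pos": TCP position; "tool_rot": TCP orientation; "ft_force": force on the tool from outside, world axes, zero at the start; "ft_torque": the same for the moment, N m; "grip_width": finger opening in m; "grasp_force": force on a finger pad.
Only numpy, scipy, OpenCV 4.12 (cv2) and the standard library are available. Lean on these libraries where they do the work, as an engineer would, in place of code of your own. Each camera call takes 0.05 s, during which the arm holds its last target. There are 200 camera calls.

TASK

Open the milling fixture's hood: reach under its front edge, push the hidden sprung catch to the left and lift until the hood stands well open (nearly upright). Stack all the riser blocks that are on the bench squarely on the seat inside, every lug fully down in the notch below (the wide lug in the wide notch), then, once all are stacked, lower the hood and press it shut until the catch has snapped in. Leave the glue bottle, the tin and the screwdriver where they are.

Things in the scene. Friction and masses are not known exactly. Their poses are not given: they have to be found in the camera images.
- fixture: Milling fixture: teal bed 230 x 266 mm, 12 mm thick, origin under its centre; x from its front (lip) to its back (hinge), y to its left, z up. Two front posts, 16 mm square, 78 mm in front of the origin, 125 mm either side, up to the hood; two rear posts by the hinge. The catch (up to 113 mm high) stands 64 to 95 mm in front of the origin, from 12 mm to 116 mm on the +y side.
- seat (a point): Centre of the top face of the aluminium seat block on the bed, 30 mm above the bench; axes as the fixture's. Seat 84 mm long (x), 52 wide (y), 18 tall above the bed. In the top of each end is a notch 6 mm deep, open to the end and 16 mm long: 44 mm across at the +x (back) end, 34 mm across at the -x (front) end.
- hood (a joint): Hood angle, rad: 0 shut (level, underside 118 mm above bench), 1.6 its stop (just past upright). Flat guard, clear plastic in a steel frame: 200 mm from hinge to front edge, 262 wide, 10 thick, 0.35 kg. Hinged along its back (y); the front edge swings up and back. Stiff hinge (0.5 N m): stays where left. Shut, the catch holds it: only about 0.01 rad of play until the catch is aside.
- hood_hinge (a point): Middle of the hood's hinge line, level with the hood's underside; fixed, axes as the fixture's. The seat point is 100 mm in front of it and 88 mm below.
- hood_lip (a point): Middle of the lower front edge of the hood's front rail (underside), 200 mm from the hinge; moves with the hood, its axes are the fixture's when shut. Shut, it is 118 mm above the bench; under it is free room down to the bed (106 mm) from 115 mm on the -y side of the middle to the catch paddle.
- catch (a joint): Sideways travel of the sprung catch on the bed under the hood's front rail, m: 0 at rest, 0.018 its stop, positive to +y (left seen from the front). It hooks a bar under the hood; clear of it from 0.011; hold it so until the hood has risen 0.07 rad. Spring 2 N at rest, 5.5 N at the stop. The hook's top slopes: pressing the hood down (about 10 N at the front) makes it snap in by itself.
- catch_paddle (a point): Centre of the catch's paddle: upright dark steel plate 6 mm thick (y), 22 deep (x), 55 tall (z), its top 110 mm above the bench, 8 mm below the shut hood, hidden from above by the rail. At rest 15 mm to +y of the middle of the lip, near edge 9 mm behind the lip. Push it to +y with a finger under the lip on its -y side. It slides on the bed and stays down when the hood rises.
- riser1_mid (a point): Keyed beech riser block (3 or 4 present, all alike), 84 mm long (x), 52 wide (y), 23 tall, 90 g. Point: its centre, 11.5 mm above the foot. Body 18 tall on two lugs 5 tall, 14 long: at the +x end 40 mm across, at -x 30 mm. Top notched like the seat (44 mm at +x, 34 at -x), so it stacks one way round only, 18 mm per block. On the bare seat its centre is 6.5 mm above the seat point.
- riser2_mid (a point): Keyed beech riser block (3 or 4 present, all alike), 84 mm long (x), 52 wide (y), 23 tall, 90 g. Point: its centre, 11.5 mm above the foot. Body 18 tall on two lugs 5 tall, 14 long: at the +x end 40 mm across, at -x 30 mm. Top notched like the seat (44 mm at +x, 34 at -x), so it stacks one way round only, 18 mm per block. On the bare seat its centre is 6.5 mm above the seat point.
- riser3_mid (a point): Keyed beech riser block (3 or 4 present, all alike), 84 mm long (x), 52 wide (y), 23 tall, 90 g. Point: its centre, 11.5 mm above the foot. Body 18 tall on two lugs 5 tall, 14 long: at the +x end 40 mm across, at -x 30 mm. Top notched like the seat (44 mm at +x, 34 at -x), so it stacks one way round only, 18 mm per block. On the bare seat its centre is 6.5 mm above the seat point.
- riser4_mid (a point): Keyed beech riser block (3 or 4 present, all alike), 84 mm long (x), 52 wide (y), 23 tall, 90 g. Point: its centre, 11.5 mm above the foot. Body 18 tall on two lugs 5 tall, 14 long: at the +x end 40 mm across, at -x 30 mm. Top notched like the seat (44 mm at +x, 34 at -x), so it stacks one way round only, 18 mm per block. On the bare seat its centre is 6.5 mm above the seat point.
- glue: Bystander: white glue bottle, 48 mm across, 120 mm tall; origin under its base.
- tin: Bystander: paint tin, 80 mm across, 85 mm tall; origin under its base.
- driver: Bystander: screwdriver, 180 mm long, lying on the bench.
Things that resemble listed ones, but are neither listed nor needed, are in the scene too. What is shaped like the part that bears riser1_mid but black is not meant.

How it is judged:
By the outcome, as a careful person would: the job done as asked, in the order asked, and still so for the second after the job is handed in, with the robot touching nothing.
Of riser1, riser2, riser3, riser4 only 3 to 4 are there at a start; the rules pass over those that are not, and their reading is None.
At some moment in a run one of riser1, riser2, riser3, riser4 may be knocked a few centimetres aside while the robot is not near it.
Once in a run the grip may slacken for a moment while it holds something.
It also fails if it takes over 210 s, if anything falls off the work surface, if the arm or the gripper's body presses on something with over 40 N, if the wrist force passes 120 N, or if a joint passes its speed limit or range.

## Working session

There is one attempt and no reset: what is moved stays moved. The work goes in short steps, Python scripts to look and compute and a tool call to move; the robot and the scene stay as the last step left them, time stands still between calls to the robot, and variables do not carry over. Pictures are saved under pics/ and viewed, at most 14 in all, crops included, and the job is handed in when it is done.

Besides the shell and the picture viewer there is one more tool, called after "Emit:" in YAML: its name, and indented under it one key for each argument. step_arm: Moves the arm, as the interface text tells. Scaled input: -1 to 1 covers 0.5 m each way for a shift and pi/4 rad each way for a turn. Its arguments: {"type":"object","properties":{"targets":{"type":"string"}},"required":["targets"]}

```bash
ls; mkdir -p pics
python3 - <<'E'
from workcell import bot
import cv2
for n in("scene","top"):
    cv2.imwrite(f"pics/{n}0.png",bot.camera(n)[:,:,::-1]); i=bot.camera_info(n); print(n,i)
print(bot.get_obs())
E
```

```text
pics
scene {'vertical_fov': 52.110973889816165, 'cx': 315.270723584059, 'cy': 242.55902480443126, 'pose': array([[-0.11730237, -0.84961664,  0.51419035,  1.31815451],
       [ 0.9930248 , -0.1065582 ,  0.05046875,  0.04678254],
       [ 0.01191211,  0.51652387,  0.85618993,  1.31793375],
       [ 0.        ,  0.        ,  0.        ,  1.        ]])}
top {'vertical_fov': 53.797554281863164, 'cx': 322.055084088249, 'cy': 244.71475473935652, 'pose': array([[-0.0080701 ,  0.98582043, -0.1676095 ,  0.33805579],
       [-0.99995326, -0.00706331,  0.00660206, -0.01203239],
       [ 0.00532457,  0.16765495,  0.98583136,  1.3456357 ],
       [ 0.        ,  0.        ,  0.        ,  1.        ]])}
{'clock': 0.1, 'joint_pos': array([ 1.10996489e+00,  2.41335500e-01,  3.84602591e-03,  1.33523105e+00,
       -4.39717212e-07,  1.57077658e+00]), 'joint_vel': array([-0.00049182, -0.00118069,  0.00285181,  0.00044567, -0.00022752,
       -0.00012626]), 'tau': array([ 1.04550774e-03, -3.73136365e+01,  2.53010094e+01,  1.08468751e-02,
        5.88114244e-05,  1.18043414e-05]), 'eef_pos': array([0.22208663, 0.44731784, 0.23049814]), 'tool_rot': array([ 2.28372560e-01,  9.73573340e-01, -9.36721375e-04, -2.19521822e-04]), 'ft_force': array([ 1.19459859, -0.47014781, -0.3069158 ]), 'ft_torque': array([0.01695992, 0.00394139, 0.00488371]), 'grasp_force': 0.0, 'grip_width': 0.08574100635604073}
```

View pics/top0.png

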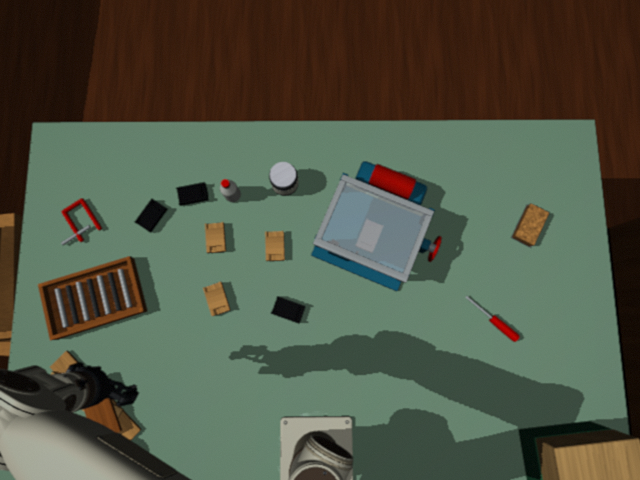

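View pics/scene0.png

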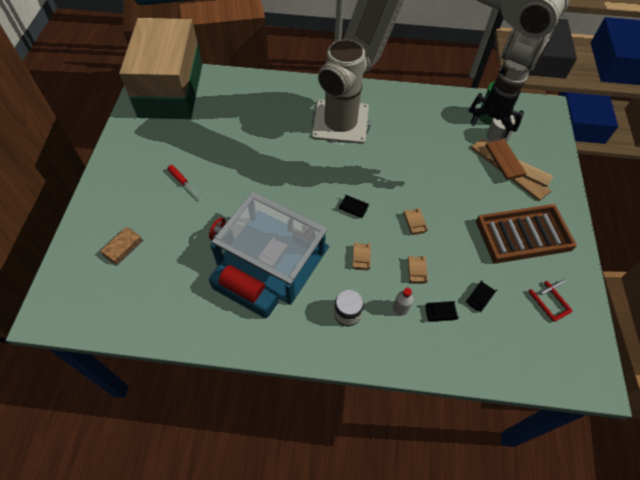

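Top view: three beech blocks at about (215,237), (275,245) and (217,298). The black ones at (151,215), (193,194) and (289,309) are decoys. The fixture is at (373,235) with its front toward the robot, slightly turned. Next I'll enlarge a crop to confirm.

```bash
cat > h.py <<'E'
from workcell import bot
import numpy as np, cv2
from scipy.spatial.transform import Rotation as R
def f(i): return 240/np.tan(np.radians(i["vertical_fov"])/2)
def ray(i,u,v,z):
    d=np.array([(u-i["cx"])/f(i),-(v-i["cy"])/f(i),-1.]); P=i["pose"]; d=P[:3,:3]@d; o=P[:3,3]
    return (o+d*(z-o[2])/d[2]).round(4)
def proj(i,p):
    P=i["pose"]; c=P[:3,:3].T@(np.array(p)-P[:3,3]); return np.array([i["cx"]-f(i)*c[0]/c[2], i["cy"]+f(i)*c[1]/c[2]]).round(1)
E
python3 - <<'E'
import cv2,numpy as np
a=cv2.imread("pics/top0.png")
c1=cv2.resize(a[155:305,305:455],None,fx=4,fy=4,interpolation=cv2.INTER_CUBIC)[:600,:600]
c2=a[215:320,195:300]
cv2.imwrite("pics/c1.png",c1)
cv2.imwrite("pics/c2.png",cv2.resize(c2,None,fx=5.7,fy=5.7,interpolation=cv2.INTER_CUBIC))
E
```

```text
(no output)
```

View pics/c1.png

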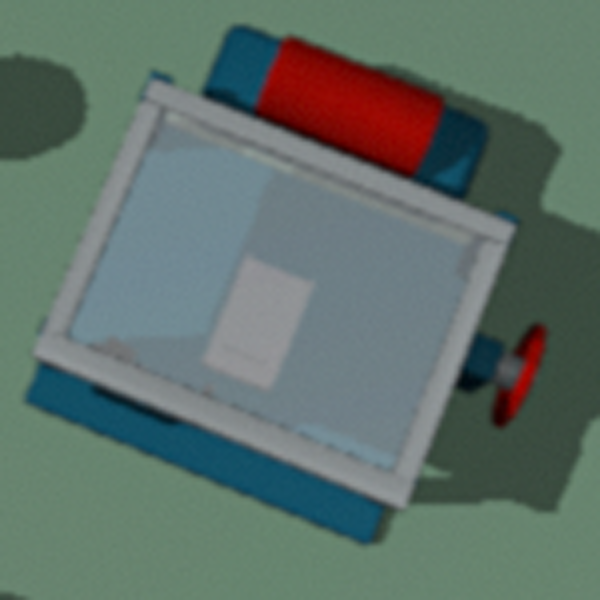

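View pics/c2.png

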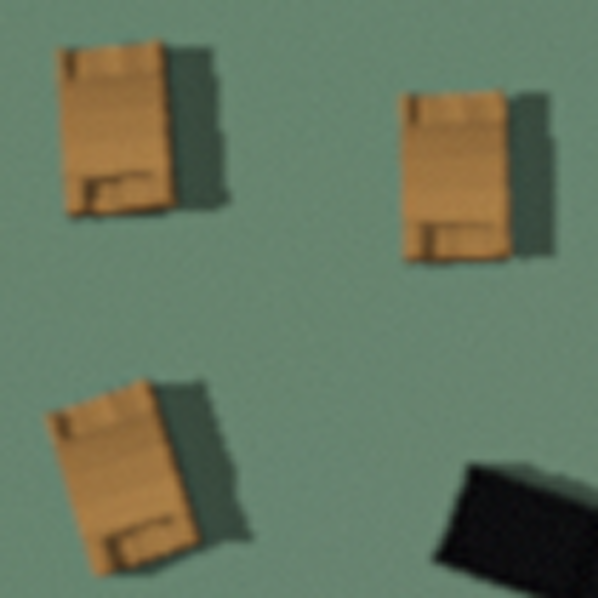

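Crop 1: hood corners at (38,350) front-left, (405,507) front-right, (517,228) and (150,85). Crop 2: the three beech blocks, each with its narrow notch at the lower (robot) end and its wide notch at the upper end. The black one is not meant.

Run:
```python
from h import *
i=bot.camera_info("top")
C=[ray(i,305+u/4-.375,155+v/4-.375,.128) for u,v in [(38,350),(405,507),(517,228),(150,85)]]
C=np.array(C);print(C); print([np.linalg.norm(C[a]-C[a-1]) for a in range(4)])
y=(C[0]-C[1])[:2]+(C[3]-C[2])[:2]; print("yaw fixture",np.degrees(np.arctan2(-y[0],y[1])), "lip",(C[0]+C[1])/2,"hinge",(C[2]+C[3])/2)
for b in [[(60,50),(163,42),(173,205),(67,213)],[(402,95),(505,93),(508,255),(405,260)],[(48,413),(148,380),(200,542),(98,573)]]:
    P=np.array([ray(i,195+(u-2.3)/5.7,215+(v-2.3)/5.7,.023) for u,v in b]); d=P[0]+P[1]-P[2]-P[3]
    print(P.mean(0),np.degrees(np.arctan2(d[1],d[0])),np.linalg.norm(P[0]-P[1]),np.linalg.norm(P[0]-P[3]))
s=[ray(i,305+u/4,155+v/4,.03) for u,v in [(250,255),(315,285),(270,390),(203,360)]]; print(np.mean(s,0))
print(bot.camera_info("wrist"))
```

```text
[[ 5.521e-01  5.000e-04  1.280e-01]
 [ 4.476e-01 -2.356e-01  1.280e-01]
 [ 6.318e-01 -3.167e-01  1.280e-01]
 [ 7.317e-01 -7.540e-02  1.280e-01]]
[np.float64(0.1949794091692761), np.float64(0.2581926799891895), np.float64(0.20126313621724173), np.float64(0.2611622101300263)]
yaw fixture -23.178308822632275 lip [ 0.49985 -0.11755  0.128  ] hinge [ 0.68175 -0.19605  0.128  ]
[0.58765  0.283275 0.023   ] 4.597326397288989 0.05154027551342736 0.08283236082594775
[0.56205  0.114075 0.023   ] 1.5641198796456575 0.05140476631597502 0.0831375967899
[0.414225 0.27435  0.023   ] 19.07967670977035 0.05091365239304679 0.08219203124391074
[ 0.58705 -0.1565   0.03   ]
{'vertical_fov': 60.32603585406555, 'cx': 321.7104442016912, 'cy': 231.7609224543139, 'pose': array([[ 0.44544884, -0.86515275, -0.23040413,  0.16290652],
       [ 0.89530365,  0.42969905,  0.11743128,  0.47565197],
       [-0.00259156, -0.25859128,  0.96598335,  0.3733741 ],
       [ 0.        ,  0.        ,  0.        ,  1.        ]])}
```

```bash
cat >> h.py <<'E'
import json,os
L=np.array([.4999,-.1176,.118]); YAW=np.radians(-23.2)
fx=np.array([np.cos(YAW),np.sin(YAW),0]); fy=np.array([-fx[1],fx[0],0])
def fp(x,y,z): return np.array([*(L+x*fx+y*fy)[:2],z])   # from lip, fixture axes, world z
def rot(yaw,tilt):  # tool z = cos(tilt) fwd - sin(tilt) up ; y = left ; angles deg
    a=np.radians(yaw); t=np.radians(tilt); f_=np.array([np.cos(a),np.sin(a),0]); y=np.array([-f_[1],f_[0],0])
    z=np.cos(t)*f_-np.sin(t)*np.array([0,0,1]); return R.from_matrix(np.c_[np.cross(y,z),y,z])
def go(*wps, base=None):   # wps: (pos, rot); prints x y z wx wy wz and rows needed
    if base is None: s=json.load(open("cmd.json")); p0=np.array(s[0]); r0=R.from_quat(s[1])
    else: p0,r0=base
    pp,pr=p0,r0
    for p,r in wps:
        w=(r*r0.inv()).as_rotvec(); n=max(np.linalg.norm(p-pp)/.0417,np.degrees((r*pr.inv()).magnitude())/7.16)
        print(np.r_[(p-p0)/.5,w/(np.pi/4)].round(3).tolist(),"rows",round(n,1),"->",np.round(p,4)); pp,pr=p,r
    json.dump([list(pp),list(pr.as_quat())],open("cmd.json","w"))
def st():
    o=bot.get_obs(); print(round(o["clock"],2),o["eef_pos"].round(4),o["tool_rot"].round(3),"w",round(o["grip_width"],4),"F",o["ft_force"].round(1),"g",o["grasp_force"],"q",o["joint_pos"].round(2)); return o
E
python3 - <<'E'
from h import *
o=bot.get_obs()
b=(np.array([.222,.448,.231]),R.from_quat(o["tool_rot"]))
Y=-23.2
go((np.array([.36,.10,.25]),rot(Y,90)),base=b)
go((fp(-.09,-.012,.17),rot(Y,60)),(fp(-.09,-.012,.14),rot(Y,48)))
E
```

```text
[0.276, -0.696, 0.038, 0.002, -0.001, 0.071] rows 9.0 -> [0.36 0.1  0.25]
[0.105, -0.386, -0.16, -0.263, -0.613, 0.0] rows 5.2 -> [ 0.4125 -0.0932  0.17  ]
[0.105, -0.386, -0.22, -0.368, -0.858, 0.0] rows 1.7 -> [ 0.4125 -0.0932  0.14  ]
```

Emit:
step_arm:
  targets: "-1 0.276 -0.696 0.038 0.002 -0.001 0.071; -1 0.276 -0.696 0.038 0.002 -0.001 0.071; -1 0.276 -0.696 0.038 0.002 -0.001 0.071; -1 0.276 -0.696 0.038 0.002 -0.001 0.071; -1 0.276 -0.696 0.038 0.002 -0.001 0.071; -1 0.276 -0.696 0.038 0.002 -0.001 0.071; -1 0.276 -0.696 0.038 0.002 -0.001 0.071; -1 0.276 -0.696 0.038 0.002 -0.001 0.071; -1 0.276 -0.696 0.038 0.002 -0.001 0.071; -1 0.276 -0.696 0.038 0.002 -0.001 0.071"

```text
clock: 0.93
eef_pos: [0.3623, 0.0934, 0.2505]
tool_rot: [0.207, 0.978, -0.0, 0.001]
ft_force: [0.1, 0.7, 0.0]
grip_width: -0.0001
grasp_force: 0.0
```

Emit:
step_arm:
  targets: "-1 0.105 -0.386 -0.16 -0.263 -0.613 0; -1 0.105 -0.386 -0.16 -0.263 -0.613 0; -1 0.105 -0.386 -0.16 -0.263 -0.613 0; -1 0.105 -0.386 -0.16 -0.263 -0.613 0; -1 0.105 -0.386 -0.16 -0.263 -0.613 0; -1 0.105 -0.386 -0.16 -0.263 -0.613 0; -1 0.105 -0.386 -0.22 -0.368 -0.858 0; -1 0.105 -0.386 -0.22 -0.368 -0.858 0; -1 0.105 -0.386 -0.22 -0.368 -0.858 0; -1 0.105 -0.386 -0.22 -0.368 -0.858 0"

```text
clock: 1.77
eef_pos: [0.4078, -0.0923, 0.1355]
tool_rot: [0.187, 0.916, -0.072, 0.348]
ft_force: [-0.2, -0.7, -0.6]
grip_width: 0.0002
grasp_force: 0.0
```

Run:
```python
from h import *
st(); cv2.imwrite("pics/w1.png",bot.camera("wrist")[:,:,::-1])
i=bot.camera_info("wrist"); print(proj(i,fp(0,0,.118)),proj(i,fp(0,-.131,.118)),proj(i,fp(.02,.012,.11)),proj(i,fp(.02,.012,.055)))
print(json.load(open("cmd.json")))
```

```text
1.77 [ 0.4078 -0.0923  0.1355] [ 0.187  0.916 -0.072  0.348] w 0.0002 F [-0.2 -0.7 -0.6] g 0.0 q [-0.06 -0.24 -1.05  0.06 -0.23  0.26]
[344.4 334.2] [121.7 334. ] [361.3 332.7] [357.3 257.9]
[[0.4124505165519375, -0.09317485220787722, 0.14], [0.18772241138262039, 0.9145122793070585, -0.07205988229991094, 0.3510483736242426]]
```

View pics/w1.png

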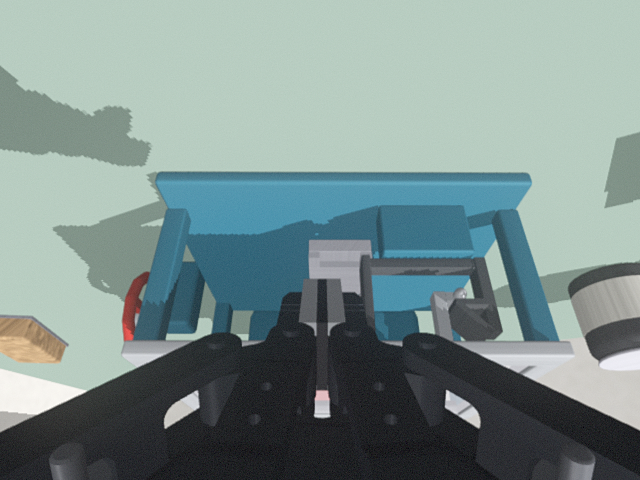

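Wrist view (upside down): hood lip along row ~343 and the paddle at (366,255–325), both within a few mm of prediction. Next I insert the fingers under the lip on the paddle's -y side.

Run:
```python
from h import *
r=rot(-23.2,46)
go((fp(-.065,-.012,.072),r),(fp(.025,-.012,.066),r))
go((fp(.025,.008,.066),r),(fp(.025,.013,.066),r))
```

```text
[0.046, -0.02, -0.136, -0.018, -0.041, 0.0] rows 1.7 -> [ 0.4354 -0.103   0.072 ]
[0.211, -0.091, -0.148, -0.018, -0.041, 0.0] rows 2.2 -> [ 0.5182 -0.1385  0.066 ]
[0.016, 0.037, 0.0, 0.0, 0.0, 0.0] rows 0.5 -> [ 0.526  -0.1201  0.066 ]
[0.02, 0.046, 0.0, 0.0, 0.0, 0.0] rows 0.1 -> [ 0.528  -0.1155  0.066 ]
```

Emit:
step_arm:
  targets: "-1 0.046 -0.02 -0.136 -0.018 -0.041 0; -1 0.046 -0.02 -0.136 -0.018 -0.041 0; -1 0.046 -0.02 -0.136 -0.018 -0.041 0; -1 0.046 -0.02 -0.136 -0.018 -0.041 0; -1 0.1 -0.043 -0.14 -0.018 -0.041 0; -1 0.155 -0.067 -0.144 -0.018 -0.041 0; -1 0.211 -0.091 -0.148 -0.018 -0.041 0; -1 0.211 -0.091 -0.148 -0.018 -0.041 0; -1 0.211 -0.091 -0.148 -0.018 -0.041 0; -1 0.211 -0.091 -0.148 -0.018 -0.041 0"

```text
clock: 2.65
eef_pos: [0.5196, -0.1387, 0.0696]
tool_rot: [0.186, 0.907, -0.075, 0.37]
ft_force: [0.5, 0.6, 0.6]
grip_width: 0.0006
grasp_force: 0.0
```

Emit:
step_arm:
  targets: "-1 0.008 0.018 0 0 0 0; -1 0.016 0.037 0 0 0 0; -1 0.02 0.046 0 0 0 0; -1 0.02 0.046 0 0 0 0; -1 0.02 0.046 0 0 0 0; -1 0.02 0.046 0 0 0 0"

```text
clock: 3.15
eef_pos: [0.5285, -0.1162, 0.0676]
tool_rot: [0.186, 0.908, -0.075, 0.368]
ft_force: [-1.9, -4.1, 3.2]
grip_width: -0.0002
grasp_force: 2.2
```

Run:
```python
from h import *
o=st(); print("along fy",o["ft_force"]@fy, "pos in fixture",(o["eef_pos"]-L)@fx,(o["eef_pos"]-L)@fy)
```

```text
3.15 [ 0.5285 -0.1162  0.0676] [ 0.186  0.908 -0.075  0.368] w -0.0002 F [-1.9 -4.1  3.2] g 2.1905256807804108 q [-0.1   0.23 -0.96 -0.37 -0.21  0.22]
along fy -4.5211331174523375 pos in fixture 0.025768919442107338 0.012565417912670965
```

```bash
cat >> h.py <<'E'
def hoodpt(th,d,off,y): # d from lip toward hinge, off below the underside
    lx,lz=.2-.2*np.cos(th),.118+.2*np.sin(th)
    return fp(lx+d*np.cos(th)-off*np.sin(th), y, lz-d*np.sin(th)-off*np.cos(th))
E
python3 - <<'E'
from h import *
r=rot(-23.2,46)
off=lambda t: np.interp(t,[0,.8,1.57],[.041,.011,.007])
W=[(fp(.025,.0145,.068),r)]+[(hoodpt(t,.025,off(t),.0145),r) for t in (.03,.06,.09,.12,.2,.3,.4)]
go(*W)
go(*[(hoodpt(t,.025+.01*(t-.4),off(t),.0145),r) for t in (.52,.64,.76,.88,1.0,1.12,1.24,1.36,1.48,1.55)])
E
```

```text
[0.001, 0.003, 0.004, 0.0, 0.0, 0.0] rows 0.1 -> [ 0.5286 -0.1141  0.068 ]
[-0.001, 0.004, 0.035, 0.0, 0.0, 0.0] rows 0.4 -> [ 0.5276 -0.1137  0.0834]
[-0.003, 0.004, 0.048, 0.0, 0.0, 0.0] rows 0.2 -> [ 0.5267 -0.1133  0.0898]
[-0.004, 0.005, 0.061, 0.0, 0.0, 0.0] rows 0.2 -> [ 0.5261 -0.1131  0.0963]
[-0.005, 0.005, 0.073, 0.0, 0.0, 0.0] rows 0.2 -> [ 0.5257 -0.1129  0.1027]
[-0.005, 0.005, 0.108, 0.0, 0.0, 0.0] rows 0.4 -> [ 0.5257 -0.1129  0.1199]
[-0.001, 0.004, 0.151, 0.0, 0.0, 0.0] rows 0.5 -> [ 0.5277 -0.1137  0.1413]
[0.008, -0.0, 0.192, 0.0, 0.0, 0.0] rows 0.5 -> [ 0.532  -0.1156  0.1622]
[0.018, -0.008, 0.047, 0.0, 0.0, 0.0] rows 0.6 -> [ 0.541  -0.1194  0.1857]
[0.042, -0.018, 0.09, 0.0, 0.0, 0.0] rows 0.6 -> [ 0.5529 -0.1245  0.2074]
[0.071, -0.03, 0.13, 0.0, 0.0, 0.0] rows 0.6 -> [ 0.5673 -0.1307  0.227 ]
[0.101, -0.043, 0.16, 0.0, 0.0, 0.0] rows 0.5 -> [ 0.5823 -0.1371  0.2424]
[0.132, -0.056, 0.185, 0.0, 0.0, 0.0] rows 0.5 -> [ 0.5978 -0.1438  0.2548]
[0.165, -0.071, 0.206, 0.0, 0.0, 0.0] rows 0.5 -> [ 0.6145 -0.1509  0.265 ]
[0.2, -0.086, 0.221, 0.0, 0.0, 0.0] rows 0.5 -> [ 0.6321 -0.1585  0.2727]
[0.237, -0.101, 0.232, 0.0, 0.0, 0.0] rows 0.5 -> [ 0.6504 -0.1663  0.278 ]
[0.274, -0.117, 0.237, 0.0, 0.0, 0.0] rows 0.5 -> [ 0.6689 -0.1743  0.2808]
[0.296, -0.127, 0.238, 0.0, 0.0, 0.0] rows 0.3 -> [ 0.6798 -0.1789  0.2813]
```

Emit:
step_arm:
  targets: "-1 0.001 0.003 0.004 0 0 0; -1 0.001 0.003 0.02 0 0 0; -1 0 0.004 0.035 0 0 0; -1 -0.003 0.004 0.048 0 0 0; -1 -0.004 0.005 0.061 0 0 0; -1 -0.005 0.005 0.073 0 0 0; -1 -0.005 0.005 0.108 0 0 0; -1 -0.001 0.004 0.151 0 0 0; -1 0.008 0 0.192 0 0 0; -1 0.008 0 0.192 0 0 0"

```text
clock: 3.98
eef_pos: [0.5346, -0.1153, 0.1664]
tool_rot: [0.186, 0.907, -0.074, 0.37]
ft_force: [-0.7, 0.5, -0.2]
grip_width: 0.0003
grasp_force: 0.4
```

Run:
```python
from h import *
st(); cv2.imwrite("pics/s1.png",cv2.resize(bot.camera("scene")[150:330,170:410,::-1],None,fx=3,fy=3))
```

```text
3.98 [ 0.5346 -0.1153  0.1664] [ 0.186  0.907 -0.074  0.37 ] w 0.0003 F [-0.7  0.5 -0.2] g 0.40947585948742926 q [-0.1  -0.01 -0.82  0.02 -0.21  0.22]
```

View pics/s1.png

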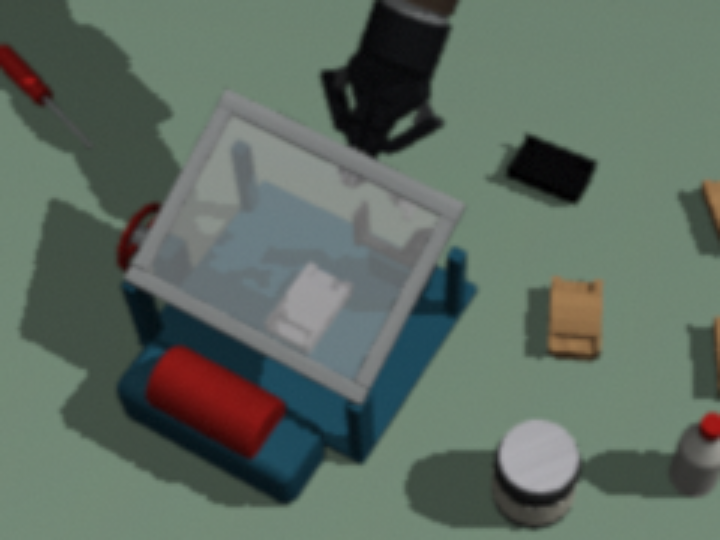

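The hood has risen about 0.4 rad and is free of the catch, with the fingers under the lip at (370,155). I'll carry on up the arc.

Emit:
step_arm:
  targets: "-1 0.018 -0.008 0.047 0 0 0; -1 0.042 -0.018 0.09 0 0 0; -1 0.071 -0.03 0.13 0 0 0; -1 0.101 -0.043 0.16 0 0 0; -1 0.132 -0.056 0.185 0 0 0; -1 0.165 -0.071 0.206 0 0 0; -1 0.2 -0.086 0.221 0 0 0; -1 0.237 -0.101 0.232 0 0 0; -1 0.274 -0.117 0.237 0 0 0; -1 0.296 -0.127 0.238 0 0 0"

```text
clock: 4.87
eef_pos: [0.6818, -0.1793, 0.2799]
tool_rot: [0.186, 0.908, -0.074, 0.367]
ft_force: [-3.0, 1.6, 1.6]
grip_width: 0.0002
grasp_force: 1.6
```

Emit:
step_arm:
  targets: "-1 0 0 0 0 0 0; -1 0 0 0 0 0 0"

```text
clock: 5.03
eef_pos: [0.6808, -0.1788, 0.2798]
tool_rot: [0.186, 0.908, -0.074, 0.367]
ft_force: [-1.1, 0.5, -1.0]
grip_width: -0.0002
grasp_force: 0.0
```

Run:
```python
from h import *
st()
# retreat plan: back off along -fx, then over block B
go((fp(.06,.05,.29),rot(-23.2,80)))
```

```text
5.03 [ 0.6808 -0.1788  0.2798] [ 0.186  0.908 -0.074  0.367] w -0.0002 F [-1.1  0.5 -1. ] g 0.0 q [-0.2   0.14 -0.3   0.38 -0.14  0.15]
[-0.21, 0.167, 0.017, 0.298, 0.694, -0.0] rows 4.7 -> [ 0.5747 -0.0953  0.29  ]
```

Emit:
step_arm:
  targets: "-1 -0.07 0.03 0.01 0 0 0; -1 -0.21 0.167 0.017 0.298 0.694 0; -1 -0.21 0.167 0.017 0.298 0.694 0; -1 -0.21 0.167 0.017 0.298 0.694 0; -1 -0.21 0.167 0.017 0.298 0.694 0; -1 -0.21 0.167 0.017 0.298 0.694 0; -1 -0.21 0.167 0.017 0.298 0.694 0; -1 -0.21 0.167 0.017 0.298 0.694 0; -1 -0.21 0.167 0.017 0.298 0.694 0"

```text
clock: 5.78
eef_pos: [0.575, -0.0954, 0.2885]
tool_rot: [0.2, 0.976, -0.017, 0.086]
ft_force: [-0.2, -0.4, 1.2]
grip_width: 0.0003
grasp_force: 0.0
```

Run:
```python
from h import *
st()
go((fp(.1,0,.17),rot(-23.2,90)))
```

```text
5.78 [ 0.575  -0.0954  0.2885] [ 0.2    0.976 -0.017  0.086] w 0.0003 F [-0.2 -0.4  1.2] g 0.0 q [-0.14  0.25  0.15  1.3  -0.04  0.26]
[0.034, -0.123, -0.24, 0.088, 0.204, 0.0] rows 3.3 -> [ 0.5918 -0.157   0.17  ]
```

Emit:
step_arm:
  targets: "1 0.034 -0.123 -0.24 0.088 0.204 0; 1 0.034 -0.123 -0.24 0.088 0.204 0; 1 0.034 -0.123 -0.24 0.088 0.204 0; 1 0.034 -0.123 -0.24 0.088 0.204 0; 1 0.034 -0.123 -0.24 0.088 0.204 0; 1 0.034 -0.123 -0.24 0.088 0.204 0; 1 0.034 -0.123 -0.24 0.088 0.204 0; 1 0.034 -0.123 -0.24 0.088 0.204 0; 1 0.034 -0.123 -0.24 0.088 0.204 0"

```text
clock: 6.53
eef_pos: [0.5934, -0.1565, 0.1728]
tool_rot: [0.2, 0.98, 0.001, 0.003]
ft_force: [0.3, -0.2, -0.3]
grip_width: 0.0855
grasp_force: 0.0
```

Run:
```python
from h import *
st(); i=bot.camera_info("wrist"); a=bot.camera("wrist")[:,:,::-1]; cv2.imwrite("pics/w2.png",a)
np.save("w2pose.npy",i["pose"])
print([proj(i,fp(.1+sx*.042,sy*.026,.03)) for sx,sy in((1,1),(1,-1),(-1,-1),(-1,1))])
```

```text
6.53 [ 0.5934 -0.1565  0.1728] [0.2   0.98  0.001 0.003] w 0.0855 F [ 0.3 -0.2 -0.3] g 0.0 q [-0.26  0.49  0.22  1.29  0.    0.14]
[array([357. , 269.9]), array([286.2, 269.9]), array([283.4, 154. ]), array([359.8, 154. ])]
```

View pics/w2.png

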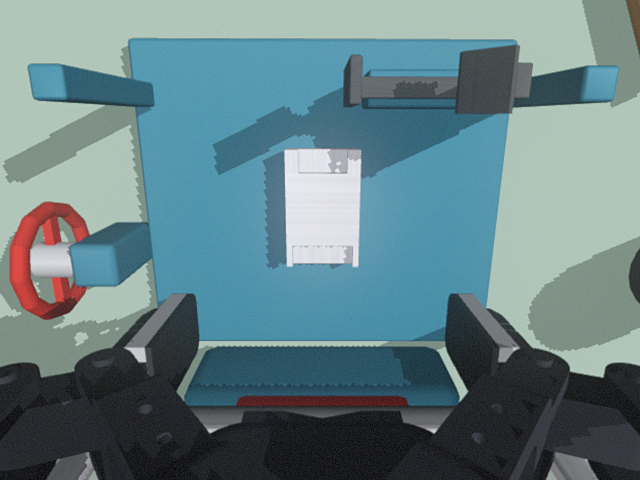

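The seat is seen cleanly between the fingers, corners about (285,150), (361,150), (358,267) and (287,267). Its narrow notch is at the top (front) and the wide one at the bottom. I'll enlarge it for edge accuracy.

Run:
```python
import cv2
a=cv2.imread("pics/w2.png")[140:280,260:385]
cv2.imwrite("pics/c3.png",cv2.resize(a,None,fx=4.2,fy=4.2,interpolation=cv2.INTER_NEAREST))
```

```text
(no output)
```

View pics/c3.png

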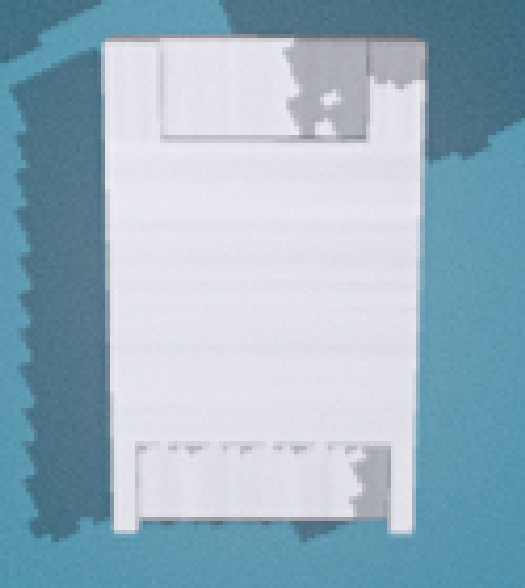

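```bash
cat >> h.py <<'E'
def quad(i,pts,z): # fl,fr,br,bl
    P=np.array([ray(i,u,v,z) for u,v in pts]); d=P[2]+P[3]-P[0]-P[1]; e=P[0]+P[3]-P[1]-P[2]
    print("centre",P.mean(0).round(4),"yaw",np.degrees(np.arctan2(d[1],d[0])).round(2),np.degrees(np.arctan2(-e[0],e[1])).round(2),"len",np.linalg.norm(d)/2,"wid",np.linalg.norm(e)/2); return P.mean(0)
E
python3 - <<'E'
from h import *
i=bot.camera_info("wrist")
# image left = -y(right)
quad(i,[(361.2,149.5),(284.5,149.5),(286.9,266.7),(358.1,266.7)],.03)
B=np.array([.5620,.1141,.167])
go((np.array([.55,-.05,.20]),rot(-20,90)),(B,rot(1.6,90)))
E
```

```text
centre [ 0.5892 -0.1552  0.03  ] yaw -23.33 -23.26 len 0.08434490203918671 wid 0.05203020757214025
[-0.084, 0.214, 0.06, -0.0, -0.0, 0.071] rows 2.8 -> [ 0.55 -0.05  0.2 ]
[-0.06, 0.542, -0.006, 0.0, -0.0, 0.551] rows 4.0 -> [0.562  0.1141 0.167 ]
```

Emit:
step_arm:
  targets: "1 -0.084 0.214 0.06 0 0 0.071; 1 -0.084 0.214 0.06 0 0 0.071; 1 -0.084 0.214 0.06 0 0 0.071; 1 -0.06 0.542 -0.006 0 0 0.551; 1 -0.06 0.542 -0.006 0 0 0.551; 1 -0.06 0.542 -0.006 0 0 0.551; 1 -0.06 0.542 -0.006 0 0 0.551; 1 -0.06 0.542 -0.006 0 0 0.551; 1 -0.06 0.542 -0.006 0 0 0.551; 1 -0.06 0.542 -0.006 0 0 0.551"

```text
clock: 7.42
eef_pos: [0.5624, 0.1143, 0.1674]
tool_rot: [-0.015, 1.0, 0.001, 0.001]
ft_force: [-0.1, -0.5, 0.6]
grip_width: 0.0855
grasp_force: 0.0
```

Run:
```python
from h import *
st(); i=bot.camera_info("wrist"); a=bot.camera("wrist")[:,:,::-1]; cv2.imwrite("pics/w3.png",a)
hsv=cv2.cvtColor(np.ascontiguousarray(a),cv2.COLOR_BGR2HSV); m=cv2.inRange(hsv,(8,70,60),(25,255,255))
n,l,s,c=cv2.connectedComponentsWithStats(m)
for k in range(1,n):
    if s[k,4]>800: print(s[k],c[k])
cv2.imwrite("pics/c4.png",cv2.resize(a[140:290,255:390],None,fx=4,fy=4,interpolation=cv2.INTER_NEAREST))
```

```text
7.42 [0.5624 0.1143 0.1674] [-0.015  1.     0.001  0.001] w 0.0855 F [-0.1 -0.5  0.6] g 0.0 q [0.2  0.42 0.09 1.24 0.   0.17]
[ 532    0  106   75 6195] [583.01581921  31.28006457]
[ 285  157   75  117 8223] [322.22801897 212.75264502]
[ 506  196   89  117 8747] [548.87687207 251.67726078]
```

View pics/c4.png

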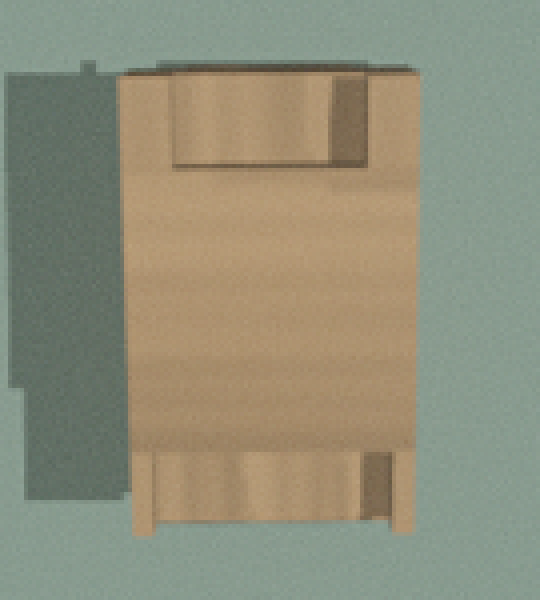

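Crop: the beech block squarely under the hand, front edge at row ~158 and back at ~274. Its narrow notch is on the robot side and the wide one at the back, so it is the real riser.

Run:
```python
from h import *
i=bot.camera_info("wrist")
c=quad(i,[(360,158.5),(284.5,158.5),(288.25,273.75),(358.5,273.75)],.023)
go((np.array([c[0],c[1],.06]),rot(.6,90)),(np.array([c[0],c[1],.004]),rot(.6,90)))
```

```text
centre [0.5636 0.1134 0.023 ] yaw 2.07 1.49 len 0.08440512425202629 wid 0.05196753794437447
[0.003, -0.001, -0.214, 0.0, -0.0, -0.022] rows 2.6 -> [0.5636 0.1134 0.06  ]
[0.003, -0.001, -0.326, 0.0, -0.0, -0.022] rows 1.3 -> [0.5636 0.1134 0.004 ]
```

Emit:
step_arm:
  targets: "1 0.003 -0.001 -0.214 0 0 0; 1 0.003 -0.001 -0.214 0 0 0; 1 0.003 -0.001 -0.214 0 0 0; 1 0.003 -0.001 -0.27 0 0 0; 1 0.003 -0.001 -0.326 0 0 0; 1 0.003 -0.001 -0.326 0 0 0; 1 0.003 -0.001 -0.326 0 0 0; -1 0.003 -0.001 -0.326 0 0 0; -1 0.003 -0.001 -0.326 0 0 0; -1 0.003 -0.001 -0.326 0 0 0"

```text
clock: 8.3
eef_pos: [0.5658, 0.1135, 0.0063]
tool_rot: [-0.014, 1.0, 0.002, 0.003]
ft_force: [-0.2, 1.1, 9.0]
grip_width: 0.0517
grasp_force: 8.4
```

Emit:
step_arm:
  targets: "-1 0 0 0 0 0 0; -1 0 0 0 0 0 0; -1 0 0 0 0 0 0; -1 0 0 0 0 0 0"

```text
clock: 8.63
eef_pos: [0.5661, 0.1136, 0.0066]
tool_rot: [-0.014, 1.0, 0.001, 0.003]
ft_force: [0.1, -0.4, 7.4]
grip_width: 0.0505
grasp_force: 63.7
```

Run:
```python
from h import *
o=st()
B=np.array([.5635,.1136,.004]); go((np.array([.5635,.1136,.16]),rot(1.6,90)),base=(B,rot(1.6,90)))
go((np.array([.59,-.05,.17]),rot(-15,90)),(np.array([.5891,-.1545,.17]),rot(-23.3,90)))
```

```text
8.63 [0.5661 0.1136 0.0066] [-0.014  1.     0.001  0.003] w 0.0505 F [ 0.1 -0.4  7.4] g 63.67754817008972 q [ 0.2   0.57 -0.12  0.87  0.    0.17]
[0.0, 0.0, 0.312, 0.0, 0.0, 0.0] rows 3.7 -> [0.5635 0.1136 0.16  ]
[0.053, -0.327, 0.02, 0.0, 0.0, -0.369] rows 4.0 -> [ 0.59 -0.05  0.17]
[0.051, -0.536, 0.02, 0.0, 0.0, -0.553] rows 2.5 -> [ 0.5891 -0.1545  0.17  ]
```

Emit:
step_arm:
  targets: "-1 0 0 0.08 0 0 0; -1 0 0 0.16 0 0 0; -1 0 0 0.24 0 0 0; -1 0 0 0.312 0 0 0; -1 0 0 0.312 0 0 0; -1 0 0 0.312 0 0 0"

```text
clock: 9.13
eef_pos: [0.5661, 0.1139, 0.1639]
tool_rot: [-0.014, 1.0, 0.002, 0.004]
ft_force: [0.3, 0.5, -0.9]
grip_width: 0.0506
grasp_force: 63.2
```

Emit:
step_arm:
  targets: "-1 0.053 -0.327 0.02 0 0 -0.369; -1 0.053 -0.327 0.02 0 0 -0.369; -1 0.053 -0.327 0.02 0 0 -0.369; -1 0.053 -0.327 0.02 0 0 -0.369; -1 0.051 -0.536 0.02 0 0 -0.553; -1 0.051 -0.536 0.02 0 0 -0.553; -1 0.051 -0.536 0.02 0 0 -0.553; -1 0.051 -0.536 0.02 0 0 -0.553; -1 0.051 -0.536 0.02 0 0 -0.553; -1 0.051 -0.536 0.02 0 0 -0.553"

```text
clock: 9.97
eef_pos: [0.5885, -0.1539, 0.1685]
tool_rot: [0.202, 0.979, 0.001, -0.001]
ft_force: [-0.4, 0.4, -1.0]
grip_width: 0.0503
grasp_force: 63.1
```

Run:
```python
from h import *
o=st(); i=bot.camera_info("wrist"); a=bot.camera("wrist")[:,:,::-1]; cv2.imwrite("pics/w4.png",a[90:420,120:520])
tgt=np.array([.5915,-.1562]); d=tgt-o["eef_pos"][:2]; print("xy err",d,"norm units",d/.5)
print("yaw",np.degrees(R.from_quat(o["tool_rot"]).as_matrix()[:,1]@[0,0,0]), R.from_quat(o["tool_rot"]).as_matrix().round(4).tolist())
# where the block should be in hand: top face corners at z foot+.023
z=o["eef_pos"][2]-.0066+.023
M=R.from_quat(o["tool_rot"]).as_matrix(); f_=-M[:,0]; 
print([ (proj(i,np.r_[(o["eef_pos"]-.0025*f_+sx*.042*f_+sy*.026*M[:,1])[:2],z])-[120,90]).tolist() for sx,sy in((1,1),(1,-1),(-1,-1),(-1,1))])
```

```text
9.97 [ 0.5885 -0.1539  0.1685] [ 0.202  0.979  0.001 -0.001] w 0.0503 F [-0.4  0.4 -1. ] g 63.11932325363159 q [-0.26  0.49  0.2   1.29  0.    0.15]
xy err [ 0.00303149 -0.00228188] norm units [ 0.00606298 -0.00456376]
yaw 0.0 [[-0.9186, 0.3953, -0.001], [0.3953, 0.9186, 0.0029], [0.002, 0.0023, -1.0]]
[[277.6, 332.2], [133.7, 332.5], [122.0, 102.0], [290.1, 101.80000000000001]]
```

View pics/w4.png

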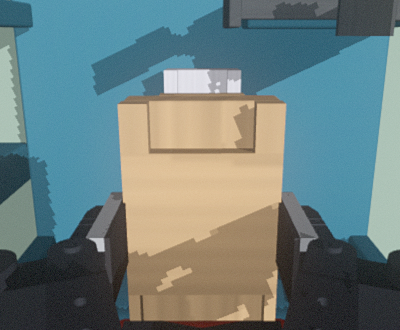

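Block held square; front edge at crop row 102, columns 119–285, about 1 mm off the predicted spot, so I correct for that. Lowering to just above the seat.

Emit:
step_arm:
  targets: "-1 0.0066 -0.0032 -0.08 0 0 0; -1 0.0066 -0.0032 -0.16 0 0 0; -1 0.0066 -0.0032 -0.21 0 0 0; -1 0.0066 -0.0032 -0.25 0 0 0; -1 0.0066 -0.0032 -0.25 0 0 0; -1 0.0066 -0.0032 -0.25 0 0 0"

```text
clock: 10.52
eef_pos: [0.5916, -0.1543, 0.0437]
tool_rot: [0.201, 0.98, 0.001, -0.001]
ft_force: [0.1, -0.1, -1.0]
grip_width: 0.0504
grasp_force: 63.1
```

Emit:
step_arm:
  targets: "-1 0.0004 -0.0024 0 0 0 0; -1 0.0004 -0.0024 -0.01 0 0 0; -1 0.0004 -0.0024 -0.016 0 0 0; -1 0.0004 -0.0024 -0.021 0 0 0; -1 0.0004 -0.0024 -0.026 0 0 0; -1 0.0004 -0.0024 -0.026 0 0 0; -1 0.0004 -0.0024 -0.026 0 0 0"

```text
clock: 11.1
eef_pos: [0.5946, -0.1579, 0.0353]
tool_rot: [0.202, 0.979, 0.001, 0.003]
ft_force: [-1.5, 0.5, 11.4]
grip_width: 0.0504
grasp_force: 64.9
```

Emit:
step_arm:
  targets: "-1 -0.003 0.003 0.014 0 0 0; -1 -0.003 0.003 0.014 0 0 0; -1 -0.003 0.003 0.014 0 0 0; -1 -0.003 0.003 0.014 0 0 0"

```text
clock: 11.43
eef_pos: [0.5911, -0.1559, 0.0385]
tool_rot: [0.202, 0.979, 0.001, 0.0]
ft_force: [0.4, -0.5, -0.4]
grip_width: 0.0502
grasp_force: 63.4
```

Emit:
step_arm:
  targets: "-1 0.001 0.001 -0.004 0 0 0; -1 0.001 0.001 -0.008 0 0 0; -1 0.001 0.001 -0.012 0 0 0; -1 0.001 0.001 -0.015 0 0 0; -1 0.001 0.001 -0.015 0 0 0"

```text
clock: 11.85
eef_pos: [0.5915, -0.1553, 0.0319]
tool_rot: [0.202, 0.979, 0.001, 0.0]
ft_force: [-3.7, 1.0, 5.3]
grip_width: 0.0507
grasp_force: 64.1
```

Emit:
step_arm:
  targets: "1 0.001 0.001 -0.012 0 0 0; 1 0.001 0.001 -0.012 0 0 0; 1 0.001 0.001 -0.012 0 0 0; 1 0.001 0.001 -0.012 0 0 0; 1 0.001 0.001 0.06 0 0 0; 1 0.001 0.001 0.14 0 0 0; 1 0.001 0.001 0.22 0 0 0; 1 0.001 0.001 0.28 0 0 0; 1 0.001 0.001 0.28 0 0 0; 1 0.001 0.001 0.28 0 0 0"

```text
clock: 12.68
eef_pos: [0.5941, -0.1555, 0.1743]
tool_rot: [0.202, 0.979, 0.001, 0.004]
ft_force: [0.5, -0.3, -0.5]
grip_width: 0.0848
grasp_force: 0.0
```

Run:
```python
from h import *
o=st(); i=bot.camera_info("wrist"); a=bot.camera("wrist")[:,:,::-1]; cv2.imwrite("pics/w5.png",cv2.resize(a[130:290,240:400],None,fx=3.7,fy=3.7,interpolation=cv2.INTER_NEAREST))
S=np.array([.5892,-.1552])
print([ ((proj(i,np.r_[S+(sx*.042*fx+sy*.026*fy)[:2],.048])-[240,130])*3.7).tolist() for sx,sy in((1,1),(1,-1),(-1,-1),(-1,1))])
cv2.imwrite("pics/t5.png",bot.camera("top")[:,:,::-1])
```

```text
12.68 [ 0.5941 -0.1555  0.1743] [0.202 0.979 0.001 0.004] w 0.0848 F [ 0.5 -0.3 -0.5] g 0.0 q [-0.26  0.49  0.22  1.29  0.    0.15]
[[438.0799999999999, 530.5799999999999], [160.95000000000002, 531.3200000000002], [147.6299999999999, 76.21999999999998], [448.0700000000001, 75.48000000000002]]
```

View pics/w5.png

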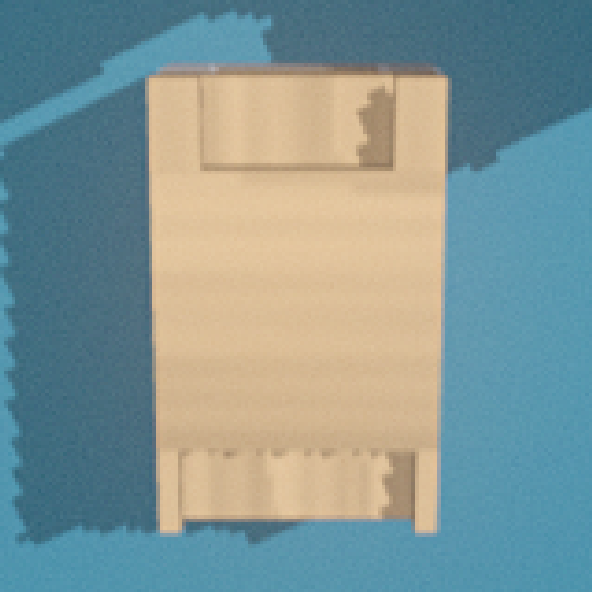

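The block sits on the seat with corners within ~2 px of prediction, so it is fully down. Now the next block, A, which I measure from a hover first.

```bash
cat >> h.py <<'E'
def meas():
    o=bot.get_obs(); return o["eef_pos"],R.from_quat(o["tool_rot"])
def block(tag,z=.023):  # beech block nearest picture middle; quad from its contour
    i=bot.camera_info("wrist"); a=np.ascontiguousarray(bot.camera("wrist")[:,:,::-1]); cv2.imwrite(f"pics/{tag}.png",a)
    hsv=cv2.cvtColor(a,cv2.COLOR_BGR2HSV); m=cv2.inRange(hsv,(8,70,60),(25,255,255))
    cs=[c for c in cv2.findContours(m,0,1)[0] if cv2.contourArea(c)>3000]
    c=min(cs,key=lambda c:np.linalg.norm(c.mean((0,1))-[322,213]))
    P=np.array([ray(i,u,v,z)[:2] for u,v in c[:,0]+.0]); (x,y),wh,an=cv2.minAreaRect((P*1000).astype(np.float32))
    if wh[0]<wh[1]: an-=90
    an=(an+90)%180-90; print("c",round(x/1000,4),round(y/1000,4),"size",np.round(wh,1),"yaw",round(an,2),"pix",c.mean((0,1)),"n",len(cs)); return x/1000,y/1000,an
E
python3 - <<'E'
from h import *
go((np.array([.5915,.05,.19]),rot(-5,90)),base=meas())
go((np.array([.5877,.2833,.167]),rot(4.6,90)))
E
```

```text
[-0.001, 0.41, 0.039, -0.003, -0.0, 0.406] rows 4.9 -> [0.5915 0.05   0.19  ]
[-0.008, 0.467, -0.046, -0.0, 0.0, 0.213] rows 5.6 -> [0.5877 0.2833 0.167 ]
```

Emit:
step_arm:
  targets: "1 -0.001 0.41 0.039 0 0 0.406; 1 -0.001 0.41 0.039 0 0 0.406; 1 -0.001 0.41 0.039 0 0 0.406; 1 -0.001 0.41 0.039 0 0 0.406; 1 -0.001 0.41 0.039 0 0 0.406; 1 -0.001 0.41 0.039 0 0 0.406"

```text
clock: 13.28
eef_pos: [0.5907, 0.0571, 0.1892]
tool_rot: [0.04, 0.999, 0.002, -0.001]
ft_force: [0.7, -0.5, -0.4]
grip_width: 0.0856
grasp_force: 0.0
```

Emit:
step_arm:
  targets: "1 -0.008 0.467 -0.046 0 0 0.213; 1 -0.008 0.467 -0.046 0 0 0.213; 1 -0.008 0.467 -0.046 0 0 0.213; 1 -0.008 0.467 -0.046 0 0 0.213; 1 -0.008 0.467 -0.046 0 0 0.213; 1 -0.008 0.467 -0.046 0 0 0.213; 1 -0.008 0.467 -0.046 0 0 0.213; 1 -0.008 0.467 -0.046 0 0 0.213"

```text
clock: 13.95
eef_pos: [0.5862, 0.2845, 0.1647]
tool_rot: [-0.041, 0.999, -0.0, -0.002]
ft_force: [-0.8, -0.1, 0.5]
grip_width: 0.0854
grasp_force: 0.0
```

Run:
```python
from h import *
st(); x,y,a=block("w6")
# plain scan of w3 for bias of the method: expected .5636 .1134 1.8
go((np.array([x+.001,y+.0005,.07]),rot(a,90)),(np.array([x+.001,y+.0005,.004]),rot(a,90)),base=meas())
```

```text
13.95 [0.5862 0.2845 0.1647] [-0.041  0.999 -0.    -0.002] w 0.0854 F [-0.8 -0.1  0.5] g 0.0 q [0.45 0.58 0.35 1.34 0.   0.37]
c 0.5879 0.2836 size [84.8 52. ] yaw 5.32 pix [321.97066667 218.66133333] n 1
[0.004, 0.002, -0.191, 0.0, -0.004, 0.015] rows 2.3 -> [0.5889 0.2841 0.07  ]
[0.004, 0.002, -0.323, 0.0, -0.004, 0.015] rows 1.6 -> [0.5889 0.2841 0.004 ]
```

View pics/w6.png

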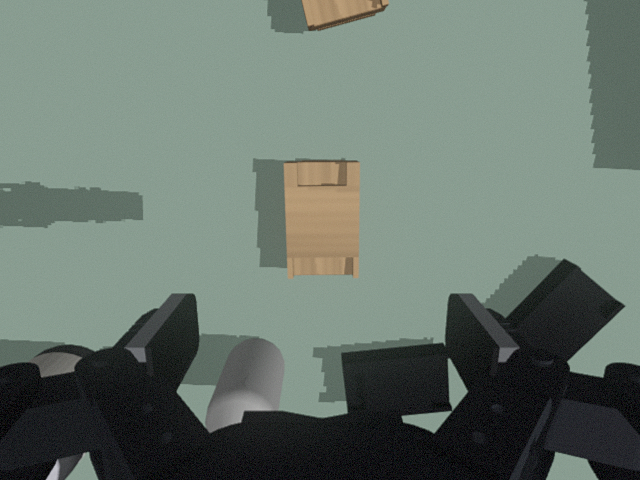

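Block A is centred under the hand with its narrow notch robot-side. The glue at (245,385) and the black decoys are well clear behind it. Descend and grip.

Emit:
step_arm:
  targets: "1 0.004 0.001 -0.08 0 0 0.015; 1 0.004 0.001 -0.16 0 0 0.015; 1 0.004 0.001 -0.23 0 0 0.015; 1 0.004 0.001 -0.28 0 0 0.015; 1 0.004 0.001 -0.318 0 0 0.015; 1 0.004 0.001 -0.318 0 0 0.015; 1 0.004 0.001 -0.318 0 0 0.015; -1 0.004 0.001 -0.318 0 0 0.015; -1 0.004 0.001 -0.318 0 0 0.015; -1 0.004 0.001 -0.318 0 0 0.015"

```text
clock: 14.83
eef_pos: [0.5914, 0.2844, 0.0112]
tool_rot: [-0.045, 0.999, 0.002, 0.002]
ft_force: [-1.4, 2.2, 7.7]
grip_width: 0.0517
grasp_force: 6.7
```

Emit:
step_arm:
  targets: "-1 0 0 0 0 0 0; -1 0 0 0 0 0 0; -1 0 0 0 0 0 0; -1 0 0 0 0 0 0"

```text
clock: 15.17
eef_pos: [0.5917, 0.2848, 0.0116]
tool_rot: [-0.046, 0.999, 0.002, 0.003]
ft_force: [-0.3, -1.1, 6.0]
grip_width: 0.0497
grasp_force: 63.3
```

Run:
```python
from h import *
p,r=meas();st()
go((p+[0,0,.165],r),(np.array([.60,.05,.18]),rot(-8,90)),base=(p,r))
go((np.array([.5915,-.1553,.18]),rot(-23.3,90)))
```

```text
15.17 [0.5917 0.2848 0.0116] [-0.046  0.999  0.002  0.003] w 0.0497 F [-0.3 -1.1  6. ] g 63.2682940363884 q [0.45 0.7  0.14 1.   0.   0.36]
[0.0, 0.0, 0.33, 0.0, 0.0, 0.0] rows 4.0 -> [0.5917 0.2848 0.1766]
[0.017, -0.47, 0.337, -0.004, 0.007, -0.294] rows 5.6 -> [0.6  0.05 0.18]
[-0.017, -0.411, 0.0, 0.0, 0.0, -0.34] rows 4.9 -> [ 0.5915 -0.1553  0.18  ]
```

Emit:
step_arm:
  targets: "-1 0 0 0.08 0 0 0; -1 0 0 0.16 0 0 0; -1 0 0 0.24 0 0 0; -1 0 0 0.33 0 0 0; -1 0.017 -0.47 0.337 0 0 -0.294; -1 0.017 -0.47 0.337 0 0 -0.294; -1 0.017 -0.47 0.337 0 0 -0.294; -1 0.017 -0.47 0.337 0 0 -0.294; -1 0.017 -0.47 0.337 0 0 -0.294; -1 0.017 -0.47 0.337 0 0 -0.294"

```text
clock: 16.0
eef_pos: [0.5981, 0.0454, 0.1783]
tool_rot: [0.071, 0.997, 0.0, 0.001]
ft_force: [-0.4, -0.4, -1.0]
grip_width: 0.0503
grasp_force: 62.8
```

Emit:
step_arm:
  targets: "-1 -0.017 -0.411 0 0 0 -0.34; -1 -0.017 -0.411 0 0 0 -0.34; -1 -0.017 -0.411 0 0 0 -0.34; -1 -0.017 -0.411 0 0 0 -0.34; -1 -0.017 -0.411 0 0 0 -0.34; -1 -0.017 -0.411 0 0 0 -0.34; -1 -0.017 -0.411 0 0 0 -0.34; -1 -0.017 -0.411 0 0 0 -0.34"

```text
clock: 16.67
eef_pos: [0.5897, -0.1564, 0.1776]
tool_rot: [0.202, 0.979, 0.001, 0.001]
ft_force: [-0.5, 1.1, -1.2]
grip_width: 0.0502
grasp_force: 62.8
```

```bash
cat >> h.py <<'E'
def held(k): # offset of the TCP ahead of the block centre, seen by the wrist camera: front edge of the held block top; k = TCP height over foot
    o=st(); i=bot.camera_info("wrist"); a=np.ascontiguousarray(bot.camera("wrist")[:,:,::-1]); cv2.imwrite("pics/held%d.png"%(o["clock"]*100),a)
    m=cv2.inRange(cv2.cvtColor(a,cv2.COLOR_BGR2HSV),(8,60,90),(25,255,255)); z=o["eef_pos"][2]-k+.023
    c=max(cv2.findContours(m,0,1)[0],key=cv2.contourArea)[:,0]; M=R.from_quat(o["tool_rot"]).as_matrix()
    P=np.array([ray(i,u,v,z) for u,v in c+.0])-o["eef_pos"]; f=P@-M[:,0]; s=P@M[:,1]; g=(f<np.percentile(f,1)+.012)
    print("front edge at",np.percentile(f,2).round(4),"sides near front",s[g].min().round(4),s[g].max().round(4),"top v",c[:,1].min(), "yaw",np.degrees(np.arctan2(-M[1,0],-M[0,0])))
E
python3 - <<'E'
from h import *
held(.0116)
E
```

```text
16.67 [ 0.5897 -0.1564  0.1776] [0.202 0.979 0.001 0.001] w 0.0502 F [-0.5  1.1 -1.2] g 62.78630644083023 q [-0.26  0.48  0.22  1.3   0.    0.15]
front edge at -0.0554 sides near front -0.0273 0.0245 top v 155 yaw -23.330523728065064
```

Emit:
step_arm:
  targets: "-1 0.005 0.0014 -0.08 0 0 0; -1 0.005 0.0014 -0.14 0 0 0; -1 0.005 0.0014 -0.19 0 0 0; -1 0.005 0.0014 -0.222 0 0 0; -1 0.005 0.0014 -0.222 0 0 0; -1 0.005 0.0014 -0.222 0 0 0"

```text
clock: 17.22
eef_pos: [0.5919, -0.1538, 0.0657]
tool_rot: [0.201, 0.98, 0.001, -0.001]
ft_force: [0.2, 0.3, 0.0]
grip_width: 0.0502
grasp_force: 62.8
```

Emit:
step_arm:
  targets: "-1 0.001 -0.004 0 0 0 0; -1 0.001 -0.004 -0.008 0 0 0; -1 0.001 -0.004 -0.008 0 0 0; -1 0.001 -0.004 -0.008 0 0 0"

```text
clock: 17.55
eef_pos: [0.5934, -0.1579, 0.0633]
tool_rot: [0.202, 0.979, 0.001, 0.001]
ft_force: [-0.3, -0.5, -0.6]
grip_width: 0.0499
grasp_force: 62.8
```

Emit:
step_arm:
  targets: "-1 -0.002 0.002 -0.004 0 0 0; -1 -0.002 0.002 -0.004 0 0 0; -1 -0.002 0.002 -0.004 0 0 0"

```text
clock: 17.8
eef_pos: [0.5916, -0.1567, 0.0603]
tool_rot: [0.202, 0.979, 0.001, 0.0]
ft_force: [0.2, -0.8, -0.8]
grip_width: 0.05
grasp_force: 62.8
```

Emit:
step_arm:
  targets: "-1 0.001 0.001 -0.005 0 0 0; -1 0.001 0.001 -0.009 0 0 0; -1 0.001 0.001 -0.013 0 0 0; -1 0.001 0.001 -0.014 0 0 0; -1 0.001 0.001 -0.014 0 0 0"

```text
clock: 18.22
eef_pos: [0.5924, -0.1563, 0.0546]
tool_rot: [0.202, 0.979, 0.001, 0.001]
ft_force: [-3.4, 0.9, 7.1]
grip_width: 0.05
grasp_force: 63.6
```

Height 0.0546, exactly the seated value. Release, rise and check.

Emit:
step_arm:
  targets: "1 0 0 0.002 0 0 0; 1 0 0 0.002 0 0 0; 1 0 0 0.002 0 0 0; 1 0 0 0.002 0 0 0; 1 0 0 0.06 0 0 0; 1 0 0 0.14 0 0 0; 1 0 0 0.22 0 0 0; 1 0 0 0.26 0 0 0; 1 0 0 0.26 0 0 0; 1 0 0 0.26 0 0 0"

```text
clock: 19.05
eef_pos: [0.5934, -0.1565, 0.185]
tool_rot: [0.202, 0.979, 0.001, 0.003]
ft_force: [-0.3, 0.7, -0.8]
grip_width: 0.0855
grasp_force: 0.0
```

Run:
```python
from h import *
o=st(); block("w7",.066)
go((np.array([.54,.05,.19]),rot(-8,90)),base=meas())
go((np.array([.4142,.2744,.167]),rot(19.1,90)))
```

```text
19.05 [ 0.5934 -0.1565  0.185 ] [0.202 0.979 0.001 0.003] w 0.0855 F [-0.3  0.7 -0.8] g 0.0 q [-0.26  0.49  0.24  1.32  0.    0.15]
c 0.5877 -0.156 size [51.6 86. ] yaw -23.39 pix [320.91767554 213.69007264] n 1
[-0.105, 0.412, 0.014, -0.002, 0.002, 0.34] rows 5.1 -> [0.54 0.05 0.19]
[-0.252, 0.449, -0.046, -0.0, 0.0, 0.602] rows 6.2 -> [0.4142 0.2744 0.167 ]
```

Emit:
step_arm:
  targets: "1 -0.105 0.412 0.014 0 0 0.34; 1 -0.105 0.412 0.014 0 0 0.34; 1 -0.105 0.412 0.014 0 0 0.34; 1 -0.105 0.412 0.014 0 0 0.34; 1 -0.105 0.412 0.014 0 0 0.34; 1 -0.105 0.412 0.014 0 0 0.34"

```text
clock: 19.6
eef_pos: [0.5366, 0.0555, 0.1883]
tool_rot: [0.066, 0.998, 0.002, -0.002]
ft_force: [-0.6, -1.2, -0.1]
grip_width: 0.0856
grasp_force: 0.0
```

Emit:
step_arm:
  targets: "1 -0.252 0.449 -0.046 0 0 0.602; 1 -0.252 0.449 -0.046 0 0 0.602; 1 -0.252 0.449 -0.046 0 0 0.602; 1 -0.252 0.449 -0.046 0 0 0.602; 1 -0.252 0.449 -0.046 0 0 0.602; 1 -0.252 0.449 -0.046 0 0 0.602; 1 -0.252 0.449 -0.046 0 0 0.602; 1 -0.252 0.449 -0.046 0 0 0.602; 1 -0.252 0.449 -0.046 0 0 0.602"

```text
clock: 20.35
eef_pos: [0.4132, 0.2736, 0.166]
tool_rot: [-0.166, 0.986, 0.0, -0.001]
ft_force: [-0.7, 0.1, -0.5]
grip_width: 0.0856
grasp_force: 0.0
```

Run:
```python
from h import *
st(); x,y,a=block("w8")
p=np.array([x+.0006,y,.07]); go((p,rot(a,90)),(p-[0,0,.066],rot(a,90)),base=meas())
```

```text
20.35 [0.4132 0.2736 0.166 ] [-0.166  0.986  0.    -0.001] w 0.0856 F [-0.7  0.1 -0.5] g 0.0 q [ 0.58  0.27 -0.13  1.17  0.    0.25]
c 0.4135 0.2749 size [85.1 51.9] yaw 18.6 pix [324.48395722 217.35294118] n 1
[0.0, 0.004, -0.193, -0.001, -0.002, -0.01] rows 2.3 -> [0.4141 0.2749 0.07  ]
[0.0, 0.004, -0.325, -0.001, -0.002, -0.01] rows 1.6 -> [0.4141 0.2749 0.004 ]
```

View pics/w8.png

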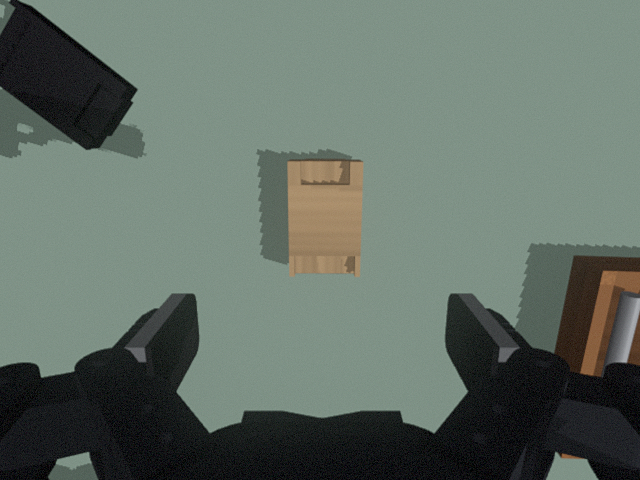

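Block C is centred under the hand, wide notch at the back. Grip it.

Emit:
step_arm:
  targets: "1 0.001 0.003 -0.08 0 0 -0.01; 1 0.001 0.003 -0.16 0 0 -0.01; 1 0.001 0.003 -0.23 0 0 -0.01; 1 0.001 0.003 -0.28 0 0 -0.01; 1 0.001 0.003 -0.324 0 0 -0.01; 1 0.001 0.003 -0.324 0 0 -0.01; 1 0.001 0.003 -0.324 0 0 -0.01; -1 0.001 0.003 -0.324 0 0 -0.01; -1 0.001 0.003 -0.324 0 0 -0.01; -1 0.001 0.003 -0.324 0 0 -0.01"

```text
clock: 21.23
eef_pos: [0.4159, 0.2764, 0.0071]
tool_rot: [-0.162, 0.987, 0.002, 0.002]
ft_force: [0.6, -1.3, 9.1]
grip_width: 0.0517
grasp_force: 8.1
```

Emit:
step_arm:
  targets: "-1 0 0 0 0 0 0; -1 0 0 0 0 0 0; -1 0 0 0 0 0 0; -1 0 0 0 0 0 0"

```text
clock: 21.57
eef_pos: [0.4161, 0.2765, 0.0075]
tool_rot: [-0.162, 0.987, 0.002, 0.002]
ft_force: [0.2, -0.9, 6.6]
grip_width: 0.0505
grasp_force: 63.1
```

Run:
```python
from h import *
p,r=meas();st()
c=np.array([.4140,.2750]); M=r.as_matrix(); print("TCP ahead of block",(p[:2]-c)@-M[:2,0],"left",(p[:2]-c)@M[:2,1])
go((p+[0,0,.18],r),(np.array([.50,.12,.19]),rot(0,90)),base=(p,r))
go((np.array([.5917,-.1553,.19]),rot(-23.3,90)))
```

```text
21.57 [0.4161 0.2765 0.0075] [-0.162  0.987  0.002  0.002] w 0.0505 F [ 0.2 -0.9  6.6] g 63.087138533592224 q [ 0.59  0.45 -0.34  0.78  0.    0.26]
TCP ahead of block 0.002471820374030069 left 0.0008003835731898653
[0.0, 0.0, 0.36, 0.0, 0.0, 0.0] rows 4.3 -> [0.4161 0.2765 0.1875]
[0.168, -0.313, 0.365, -0.004, 0.006, -0.414] rows 4.3 -> [0.5  0.12 0.19]
[0.183, -0.551, 0.0, 0.0, 0.0, -0.518] rows 7.0 -> [ 0.5917 -0.1553  0.19  ]
```

Emit:
step_arm:
  targets: "-1 0 0 0.08 0 0 0; -1 0 0 0.16 0 0 0; -1 0 0 0.24 0 0 0; -1 0 0 0.36 0 0 0; -1 0.168 -0.313 0.365 0 0 -0.414; -1 0.168 -0.313 0.365 0 0 -0.414; -1 0.168 -0.313 0.365 0 0 -0.414; -1 0.168 -0.313 0.365 0 0 -0.414; -1 0.168 -0.313 0.365 0 0 -0.414; -1 0.168 -0.313 0.365 0 0 -0.414"

```text
clock: 22.4
eef_pos: [0.5001, 0.1166, 0.1891]
tool_rot: [0.002, 1.0, 0.001, 0.002]
ft_force: [-0.4, 0.7, -0.9]
grip_width: 0.0503
grasp_force: 63.2
```

Emit:
step_arm:
  targets: "-1 0.183 -0.551 0 0 0 -0.518; -1 0.183 -0.551 0 0 0 -0.518; -1 0.183 -0.551 0 0 0 -0.518; -1 0.183 -0.551 0 0 0 -0.518; -1 0.183 -0.551 0 0 0 -0.518; -1 0.183 -0.551 0 0 0 -0.518; -1 0.183 -0.551 0 0 0 -0.518; -1 0.183 -0.551 0 0 0 -0.518; -1 0.183 -0.551 0 0 0 -0.518; -1 0.183 -0.551 0 0 0 -0.518"

```text
clock: 23.23
eef_pos: [0.5894, -0.1548, 0.1874]
tool_rot: [0.201, 0.979, 0.001, -0.0]
ft_force: [-0.6, 0.1, -0.9]
grip_width: 0.0505
grasp_force: 63.2
```

Run:
```python
from h import *
p,r=meas();st(); go((np.array([.5917,-.1556,.083]),rot(-23.3,90)),base=(p,r))
```

```text
23.23 [ 0.5894 -0.1548  0.1874] [ 0.201  0.979  0.001 -0.   ] w 0.0505 F [-0.6  0.1 -0.9] g 63.16177010536194 q [-0.26  0.48  0.24  1.33  0.    0.15]
[0.005, -0.002, -0.209, -0.004, 0.0, -0.001] rows 2.5 -> [ 0.5917 -0.1556  0.083 ]
```

Emit:
step_arm:
  targets: "-1 0.005 -0.002 -0.08 0 0 0; -1 0.005 -0.002 -0.14 0 0 0; -1 0.005 -0.002 -0.18 0 0 0; -1 0.005 -0.002 -0.209 0 0 0; -1 0.005 -0.002 -0.209 0 0 0; -1 0.005 -0.002 -0.209 0 0 0"

```text
clock: 23.73
eef_pos: [0.5916, -0.1549, 0.083]
tool_rot: [0.2, 0.98, 0.001, -0.001]
ft_force: [0.8, 0.4, 0.1]
grip_width: 0.0507
grasp_force: 63.1
```

Emit:
step_arm:
  targets: "-1 0 -0.001 -0.006 0 0 0; -1 0 -0.001 -0.014 0 0 0; -1 0 -0.001 -0.014 0 0 0; -1 0 -0.001 -0.014 0 0 0"

```text
clock: 24.07
eef_pos: [0.5927, -0.1577, 0.077]
tool_rot: [0.202, 0.979, 0.001, 0.001]
ft_force: [-0.1, -1.2, -1.4]
grip_width: 0.0502
grasp_force: 63.1
```

Emit:
step_arm:
  targets: "-1 -0.002 0.002 -0.004 0 0 0; -1 -0.002 0.002 -0.004 0 0 0; -1 -0.002 0.002 -0.004 0 0 0"

```text
clock: 24.32
eef_pos: [0.5912, -0.1568, 0.0743]
tool_rot: [0.202, 0.979, 0.001, 0.001]
ft_force: [0.5, -0.2, -0.2]
grip_width: 0.0504
grasp_force: 63.1
```

Emit:
step_arm:
  targets: "-1 0.001 0.002 -0.005 0 0 0; -1 0.001 0.002 -0.009 0 0 0; -1 0.001 0.002 -0.013 0 0 0; -1 0.001 0.002 -0.014 0 0 0; -1 0.001 0.002 -0.014 0 0 0"

```text
clock: 24.73
eef_pos: [0.5919, -0.1557, 0.0686]
tool_rot: [0.202, 0.979, 0.001, 0.001]
ft_force: [-3.0, -0.0, 7.2]
grip_width: 0.0503
grasp_force: 63.9
```

Emit:
step_arm:
  targets: "1 0 0 0.002 0 0 0; 1 0 0 0.002 0 0 0; 1 0 0 0.002 0 0 0; 1 0 0 0.002 0 0 0; 1 0 0 0.06 0 0 0; 1 0 0 0.14 0 0 0; 1 0 0 0.2 0 0 0; 1 0 0 0.24 0 0 0; 1 0 0 0.24 0 0 0; 1 0 0 0.24 0 0 0"

```text
clock: 25.57
eef_pos: [0.5928, -0.156, 0.1888]
tool_rot: [0.202, 0.979, 0.001, 0.002]
ft_force: [-0.5, 0.4, -0.9]
grip_width: 0.0853
grasp_force: 0.0
```

Run:
```python
from h import *
st(); block("w9",.084)
go((fp(-.06,.03,.33),rot(-23.2,88)),base=meas())
```

```text
25.57 [ 0.5928 -0.156   0.1888] [0.202 0.979 0.001 0.002] w 0.0853 F [-0.5  0.4 -0.9] g 0.0 q [-0.26  0.48  0.25  1.33  0.    0.15]
c 0.5872 -0.1555 size [51.6 88.2] yaw -23.27 pix [320.97471264 219.51494253] n 1
[-0.27, 0.179, 0.286, -0.02, -0.039, 0.002] rows 5.2 -> [ 0.4566 -0.0664  0.33  ]
```

Third block seated too: its TCP height is 0.0686 against an expected 0.0685. Now I back off and check the whole bench for any fourth block, and check the hood angle.

Emit:
step_arm:
  targets: "-1 -0.27 0.179 0.286 -0.02 -0.039 0; -1 -0.27 0.179 0.286 -0.02 -0.039 0; -1 -0.27 0.179 0.286 -0.02 -0.039 0; -1 -0.27 0.179 0.286 -0.02 -0.039 0; -1 -0.27 0.179 0.286 -0.02 -0.039 0; -1 -0.27 0.179 0.286 -0.02 -0.039 0; -1 -0.27 0.179 0.286 -0.02 -0.039 0"

```text
clock: 26.2
eef_pos: [0.4563, -0.0654, 0.3316]
tool_rot: [0.201, 0.979, -0.004, 0.019]
ft_force: [0.6, -0.7, -0.1]
grip_width: 0.0009
grasp_force: 0.0
```

Run:
```python
from h import *
st(); a=bot.camera("scene")[:,:,::-1]; t=bot.camera("top")[:,:,::-1]
i=bot.camera_info("scene"); 
for th in (1.4,1.5,1.57): print(th,[proj(i,hoodpt(th,0,0,y)).tolist() for y in(-.131,.131)],[proj(i,hoodpt(th,0,-.01,y)).tolist() for y in(-.131,.131)])
print("stack top",[proj(i,fp(.1+sx*.042,sy*.026,.084)).tolist() for sx,sy in((1,1),(1,-1),(-1,-1),(-1,1))])
c=cv2.resize(a[100:400,180:460],(560,600),interpolation=cv2.INTER_CUBIC); cv2.imwrite("pics/s2.png",c); cv2.imwrite("pics/t2.png",t)
```

```text
26.2 [ 0.4563 -0.0654  0.3316] [ 0.201  0.979 -0.004  0.019] w 0.0009 F [ 0.6 -0.7 -0.1] g 0.0 q [-0.14  0.11  0.1   1.53 -0.01  0.27]
1.4 [[206.6, 191.8], [295.1, 236.2]] [[204.2, 194.1], [292.9, 238.8]]
1.5 [[201.7, 196.7], [290.7, 241.7]] [[199.3, 199.3], [288.5, 244.7]]
1.57 [[198.3, 200.5], [287.7, 246.0]] [[195.9, 203.3], [285.4, 249.1]]
stack top [[270.1, 256.7], [255.0, 248.9], [270.6, 227.9], [285.4, 235.4]]
```

View pics/s2.png

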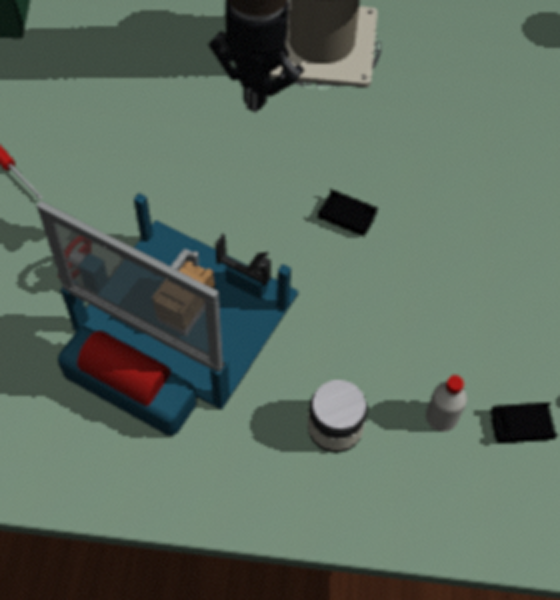

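View pics/t2.png

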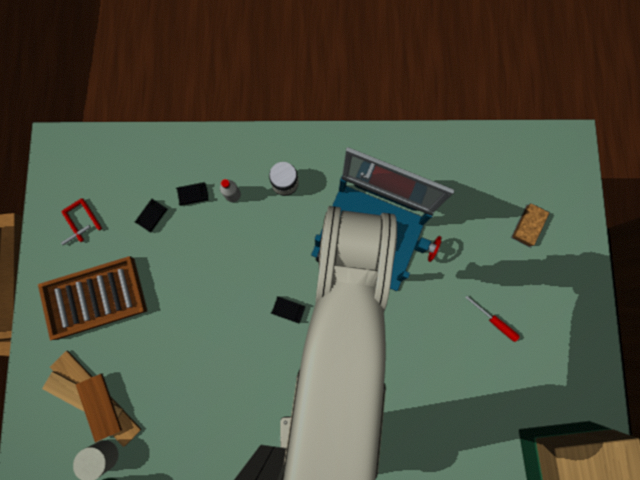

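Scene crop: the hood stands upright at about 1.55 rad, with its top edge from (40,205) to (217,293). The block stack is visible at about (180,300). The top view shows no other beech riser on the bench, so three is all of them. Now I go behind the hood's top edge and close it.

Run:
```python
from h import *
r=rot(-23.2,70); y=.02
go((fp(.05,y,.375),rot(-23.2,76)),(fp(.18,y,.375),r),(fp(.238,y,.372),r),base=meas())
off=lambda t: -np.interp(t,[0,1.2,1.55],[.014,.021,.029])
go((fp(.238,y,.34),r),(fp(.236,y,.298),r))
go(*[(hoodpt(t,.02,off(t),y),r) for t in (1.5,1.4,1.3,1.2,1.1,1.0,.9,.8,.7,.6)])
go(*[(hoodpt(t,.02-.008*(.6-t)/.6,off(t),y),r) for t in (.5,.4,.3,.22,.15,.1,.06)])
```

```text
[0.194, -0.105, 0.093, -0.105, -0.247, 0.002] rows 2.9 -> [ 0.5537 -0.1189  0.375 ]
[0.433, -0.208, 0.093, -0.158, -0.37, 0.002] rows 3.1 -> [ 0.6732 -0.1701  0.375 ]
[0.539, -0.253, 0.087, -0.158, -0.37, 0.002] rows 1.4 -> [ 0.7265 -0.193   0.372 ]
[0.0, 0.0, -0.064, 0.0, -0.0, 0.0] rows 0.8 -> [ 0.7265 -0.193   0.34  ]
[-0.004, 0.002, -0.148, 0.0, -0.0, 0.0] rows 1.0 -> [ 0.7247 -0.1922  0.298 ]
[-0.039, 0.017, 0.003, 0.0, -0.0, 0.0] rows 0.5 -> [ 0.7054 -0.1839  0.2995]
[-0.076, 0.033, 0.003, 0.0, -0.0, 0.0] rows 0.5 -> [ 0.6866 -0.1759  0.2997]
[-0.113, 0.049, -0.001, 0.0, -0.0, 0.0] rows 0.5 -> [ 0.668  -0.1679  0.2977]
[-0.15, 0.064, -0.009, 0.0, -0.0, 0.0] rows 0.5 -> [ 0.6496 -0.16    0.2934]
[-0.183, 0.078, -0.021, 0.0, -0.0, 0.0] rows 0.4 -> [ 0.6333 -0.153   0.2877]
[-0.214, 0.092, -0.036, 0.0, -0.0, 0.0] rows 0.4 -> [ 0.6176 -0.1463  0.2802]
[-0.244, 0.105, -0.054, 0.0, -0.0, 0.0] rows 0.4 -> [ 0.6026 -0.1399  0.271 ]
[-0.272, 0.117, -0.076, 0.0, -0.0, 0.0] rows 0.4 -> [ 0.5886 -0.1339  0.2601]
[-0.298, 0.128, -0.1, 0.0, -0.0, 0.0] rows 0.4 -> [ 0.5758 -0.1284  0.2478]
[-0.321, 0.138, -0.128, 0.0, -0.0, 0.0] rows 0.4 -> [ 0.5641 -0.1234  0.2341]
[-0.023, 0.01, -0.029, 0.0, -0.0, 0.0] rows 0.5 -> [ 0.5528 -0.1185  0.2198]
[-0.043, 0.018, -0.06, 0.0, -0.0, 0.0] rows 0.5 -> [ 0.5428 -0.1142  0.2042]
[-0.06, 0.026, -0.093, 0.0, -0.0, 0.0] rows 0.5 -> [ 0.5343 -0.1106  0.1874]
[-0.071, 0.03, -0.122, 0.0, -0.0, 0.0] rows 0.4 -> [ 0.5287 -0.1082  0.1733]
[-0.079, 0.034, -0.147, 0.0, -0.0, 0.0] rows 0.3 -> [ 0.5246 -0.1064  0.1605]
[-0.084, 0.036, -0.166, 0.0, -0.0, 0.0] rows 0.2 -> [ 0.5222 -0.1054  0.1511]
[-0.087, 0.037, -0.181, 0.0, -0.0, 0.0] rows 0.2 -> [ 0.5206 -0.1047  0.1435]
```

Emit:
step_arm:
  targets: "-1 0.194 -0.105 0.093 -0.105 -0.247 0; -1 0.194 -0.105 0.093 -0.105 -0.247 0; -1 0.194 -0.105 0.093 -0.105 -0.247 0; -1 0.433 -0.208 0.093 -0.158 -0.37 0; -1 0.433 -0.208 0.093 -0.158 -0.37 0; -1 0.433 -0.208 0.093 -0.158 -0.37 0; -1 0.539 -0.253 0.087 -0.158 -0.37 0; -1 0.539 -0.253 0.087 -0.158 -0.37 0; -1 0.539 -0.253 0.087 -0.158 -0.37 0; -1 0.539 -0.253 0.087 -0.158 -0.37 0"

```text
clock: 27.13
eef_pos: [0.7271, -0.1942, 0.3665]
tool_rot: [0.2, 0.965, -0.035, 0.167]
ft_force: [-0.2, 1.4, 1.0]
grip_width: -0.0002
grasp_force: 0.0
```

Reached. Down behind the edge.

Emit:
step_arm:
  targets: "-1 0 0 -0.064 0 0 0; -1 -0.002 0.001 -0.11 0 0 0; -1 -0.004 0.002 -0.143 0 0 0; -1 -0.004 0.002 -0.143 0 0 0; -1 -0.004 0.002 -0.143 0 0 0"

```text
clock: 27.55
eef_pos: [0.723, -0.1915, 0.3006]
tool_rot: [0.199, 0.965, -0.035, 0.169]
ft_force: [-0.6, 0.2, 0.6]
grip_width: -0.0003
grasp_force: 0.0
```

Emit:
step_arm:
  targets: "-1 -0.039 0.017 0.003 0 0 0; -1 -0.076 0.033 0.003 0 0 0; -1 -0.113 0.049 -0.001 0 0 0; -1 -0.15 0.064 -0.009 0 0 0; -1 -0.183 0.078 -0.021 0 0 0; -1 -0.214 0.092 -0.036 0 0 0; -1 -0.244 0.105 -0.054 0 0 0; -1 -0.272 0.117 -0.076 0 0 0; -1 -0.298 0.128 -0.1 0 0 0; -1 -0.321 0.138 -0.128 0 0 0"

```text
clock: 28.38
eef_pos: [0.5654, -0.1231, 0.2425]
tool_rot: [0.199, 0.964, -0.035, 0.175]
ft_force: [0.3, -0.5, 1.9]
grip_width: -0.0001
grasp_force: 0.9
```

Run:
```python
from h import *
st(); cv2.imwrite("pics/s3.png",cv2.resize(bot.camera("scene")[130:340,180:390,::-1],None,fx=2.5,fy=2.5,interpolation=cv2.INTER_CUBIC))
```

```text
28.38 [ 0.5654 -0.1231  0.2425] [ 0.199  0.964 -0.035  0.175] w -0.0001 F [ 0.3 -0.5  1.9] g 0.8933379035443068 q [-0.17  0.13 -0.17  0.92 -0.08  0.22]
```

View pics/s3.png

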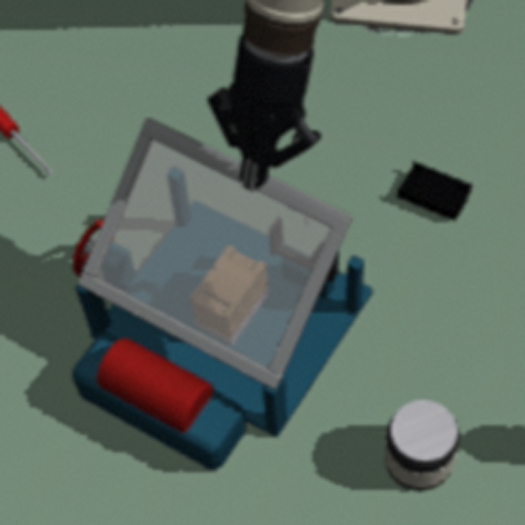

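The hood follows the fingertip, with the stack intact under it at (230,290). I have now viewed 16 pictures, two over the limit of 14. I'll view no more and go by numbers from here.

Emit:
step_arm:
  targets: "-1 -0.023 0.01 -0.029 0 0 0; -1 -0.043 0.018 -0.06 0 0 0; -1 -0.06 0.026 -0.093 0 0 0; -1 -0.071 0.03 -0.122 0 0 0; -1 -0.079 0.034 -0.147 0 0 0; -1 -0.084 0.036 -0.166 0 0 0; -1 -0.087 0.037 -0.181 0 0 0; -1 -0.087 0.037 -0.181 0 0 0; -1 -0.087 0.037 -0.181 0 0 0"

```text
clock: 29.18
eef_pos: [0.522, -0.1045, 0.1498]
tool_rot: [0.199, 0.964, -0.035, 0.173]
ft_force: [0.7, -0.2, 1.1]
grip_width: -0.0
grasp_force: 0.5
```

Emit:
step_arm:
  targets: "-1 -0.002 0.001 -0.008 0 0 0; -1 -0.002 0.001 -0.014 0 0 0; -1 -0.002 0.001 -0.02 0 0 0; -1 -0.002 0.001 -0.026 0 0 0; -1 -0.002 0.001 -0.026 0 0 0"

```text
clock: 29.6
eef_pos: [0.5198, -0.1039, 0.1353]
tool_rot: [0.199, 0.964, -0.035, 0.172]
ft_force: [-0.3, -0.3, -0.2]
grip_width: 0.0003
grasp_force: 0.0
```

Emit:
step_arm:
  targets: "-1 0 0 -0.004 0 0 0; -1 0 0 -0.008 0 0 0; -1 0 0 -0.012 0 0 0; -1 0 0 -0.016 0 0 0; -1 0 0 -0.016 0 0 0"

```text
clock: 30.02
eef_pos: [0.5199, -0.1038, 0.1299]
tool_rot: [0.199, 0.964, -0.035, 0.173]
ft_force: [-12.2, 3.1, 23.0]
grip_width: 0.0001
grasp_force: 11.7
```

Emit:
step_arm:
  targets: "-1 0 0 -0.004 0 0 0; -1 0 0 -0.004 0 0 0; -1 0 0 -0.004 0 0 0"

```text
clock: 30.27
eef_pos: [0.52, -0.1039, 0.1296]
tool_rot: [0.199, 0.964, -0.035, 0.174]
ft_force: [-19.8, 5.2, 35.0]
grip_width: -0.0002
grasp_force: 17.7
```

A firm stop at 35 N. Next: back off, then a gentle lift test under the lip, away from the paddle, to prove the catch is in.

Run:
```python
from h import *
p,r=meas(); 
t=rot(-23.2,48)
go((p+[0,0,.05],r),(fp(-.10,-.05,.18),rot(-23.2,60)),(fp(-.10,-.05,.13),t),base=(p,r))
go((fp(-.07,-.05,.072),t),(fp(.018,-.05,.066),t))
```

```text
[0.0, 0.0, 0.1, 0.0, 0.0, 0.0] rows 1.2 -> [ 0.52   -0.1039  0.1796]
[-0.263, -0.041, 0.101, -0.086, -0.195, 0.002] rows 3.2 -> [ 0.3883 -0.1242  0.18  ]
[-0.263, -0.041, 0.001, -0.191, -0.44, 0.001] rows 1.7 -> [ 0.3883 -0.1242  0.13  ]
[0.055, -0.024, -0.116, 0.0, -0.0, 0.0] rows 1.6 -> [ 0.4159 -0.136   0.072 ]
[0.217, -0.093, -0.128, 0.0, -0.0, 0.0] rows 2.1 -> [ 0.4967 -0.1706  0.066 ]
```

Run:
```python
from h import *
p,r=meas(); t=rot(-23.2,50)
go((p+[0,0,.05],r),(fp(-.075,-.05,.18),rot(-23.2,62)),(fp(-.075,-.05,.13),t),base=(p,r))
go((fp(-.06,-.05,.072),t),(fp(.018,-.05,.066),t))
go((fp(.018,-.05,.083),t))
```

```text
[0.0, 0.0, 0.1, 0.0, 0.0, 0.0] rows 1.2 -> [ 0.52   -0.1039  0.1796]
[-0.218, -0.06, 0.101, -0.068, -0.154, 0.002] rows 2.7 -> [ 0.4113 -0.134   0.18  ]
[-0.218, -0.06, 0.001, -0.173, -0.399, 0.001] rows 1.7 -> [ 0.4113 -0.134   0.13  ]
[0.028, -0.012, -0.116, 0.0, 0.0, 0.0] rows 1.4 -> [ 0.4251 -0.1399  0.072 ]
[0.171, -0.073, -0.128, 0.0, 0.0, 0.0] rows 1.9 -> [ 0.4967 -0.1706  0.066 ]
[0.0, 0.0, 0.034, 0.0, 0.0, 0.0] rows 0.4 -> [ 0.4967 -0.1706  0.083 ]
```

Emit:
step_arm:
  targets: "-1 0 0 0.06 0 0 0; -1 0 0 0.116 0 0 0; -1 -0.218 -0.06 0.116 -0.068 -0.154 0; -1 -0.218 -0.06 0.116 -0.068 -0.154 0; -1 -0.218 -0.06 0.116 -0.068 -0.154 0; -1 -0.218 -0.06 0.016 -0.173 -0.399 0; -1 -0.218 -0.06 0.016 -0.173 -0.399 0; -1 -0.218 -0.06 0.016 -0.173 -0.399 0; -1 -0.218 -0.06 0.016 -0.173 -0.399 0"

```text
clock: 31.02
eef_pos: [0.402, -0.1317, 0.1251]
tool_rot: [0.19, 0.923, -0.068, 0.326]
ft_force: [-2.8, 0.2, -1.8]
grip_width: -0.0003
grasp_force: 0.0
```

Run:
```python
from h import *
p,r=meas(); st(); t=rot(-23.2,50)
go((fp(-.06,-.05,.072),t),(fp(.018,-.05,.066),t),base=(p,r))
```

```text
31.02 [ 0.402  -0.1317  0.1251] [ 0.19   0.923 -0.068  0.326] w -0.0003 F [-2.8  0.2 -1.8] g 0.0 q [-0.24 -0.2  -1.03  0.07 -0.11  0.13]
[0.046, -0.016, -0.106, -0.006, -0.022, 0.002] rows 1.4 -> [ 0.4251 -0.1399  0.072 ]
[0.19, -0.078, -0.118, -0.006, -0.022, 0.002] rows 1.9 -> [ 0.4967 -0.1706  0.066 ]
```

Emit:
step_arm:
  targets: "-1 0.046 -0.016 -0.05 0 -0.02 0; -1 0.046 -0.016 -0.106 0 -0.02 0; -1 0.046 -0.016 -0.106 0 -0.02 0; -1 0.095 -0.036 -0.11 0 -0.02 0; -1 0.145 -0.058 -0.114 0 -0.02 0; -1 0.19 -0.078 -0.118 0 -0.02 0; -1 0.19 -0.078 -0.118 0 -0.02 0; -1 0.19 -0.078 -0.118 0 -0.02 0"

```text
clock: 31.68
eef_pos: [0.5023, -0.1718, 0.07]
tool_rot: [0.19, 0.921, -0.066, 0.334]
ft_force: [-3.5, 1.4, -9.2]
grip_width: -0.0001
grasp_force: 0.0
```

Emit:
step_arm:
  targets: "-1 0 0 0.012 0 0 0; -1 0 0 0.024 0 0 0; -1 0 0 0.03 0 0 0; -1 0 0 0.03 0 0 0"

```text
clock: 32.02
eef_pos: [0.4936, -0.1687, 0.0796]
tool_rot: [0.19, 0.923, -0.065, 0.327]
ft_force: [-17.0, 7.4, -10.3]
grip_width: 0.0003
grasp_force: 0.0
```

The hood resists with 10 N down and 18 N back at the finger. A free hood would rise at about 4 N, so the catch holds. Withdrawing.

Emit:
step_arm:
  targets: "-1 0 0 -0.02 0 0 0; -1 -0.03 0.013 -0.03 0 0 0; -1 -0.1 0.04 -0.025 0 0 0; -1 -0.14 0.06 -0.02 0 0 0; -1 -0.15 0.065 0.04 0 0.1 0; -1 -0.15 0.065 0.12 0 0.3 0; -1 -0.15 0.065 0.2 0 0.4 0; -1 -0.15 0.065 0.28 0 0.4 0; -1 -0.15 0.065 0.28 0 0.4 0; -1 -0.15 0.065 0.28 0 0.4 0"

```text
clock: 32.85
eef_pos: [0.4318, -0.1402, 0.2337]
tool_rot: [0.177, 0.96, -0.096, 0.193]
ft_force: [2.0, -0.3, -0.6]
grip_width: 0.0004
grasp_force: 0.0
```

Run:
```python
from h import *
st()
a=bot.camera("scene").astype(int); b=cv2.imread("pics/scene0.png")[:,:,::-1].astype(int); d=np.abs(a-b).max(2)
i=bot.camera_info("scene")
# hood frame back-left/right corners & lip strips: difference to the starting picture
q=np.array([proj(i,fp(x,y,.128)) for x,y in((0,.131),(0,-.131),(.2,-.131),(.2,.131))])
for k in range(4):
    m=np.zeros(d.shape,np.uint8); cv2.line(m,tuple(int(v) for v in q[k]),tuple(int(v) for v in q[(k+1)%4]),1,7); print(k,np.median(d[m>0]),np.percentile(d[m>0],90))
for n,(u,v) in dict(glue=(404,300),tin=(348,307),driver=(184,182)).items(): print(n,np.percentile(d[v-20:v+20,u-20:u+20],[50,90,99]))
```

```text
32.85 [ 0.4318 -0.1402  0.2337] [ 0.177  0.96  -0.096  0.193] w 0.0004 F [ 2.  -0.3 -0.6] g 0.0 q [-0.19 -0.15 -0.5   0.83 -0.19  0.14]
0 2.0 4.0
1 2.0 3.0
2 1.0 3.0
3 2.0 4.0
glue [ 1.  3. 85.]
tin [1. 3. 4.]
driver [ 9. 56. 70.]
```

The hood's frame matches the starting picture to the pixel. The glue and tin patches are unchanged. The driver's patch differs, which I take to be the arm's shadow; the later top view showed it in its original place. Handing in.

```bash
python3 -c "
from workcell import bot
print(bot.job_done())"
```

```text
the job is handed in; nothing more can be done
None
```

The job is handed in: all three risers on the bench are stacked on the seat, and the hood is shut with its catch holding in a lift test (I viewed 16 pictures, two over the limit of 14).

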